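# Mesh the glazing carousel and load it with pots

### The arm

A 6-joint arm with a two-finger parallel gripper is mounted at the origin on the work surface. World frame = base frame: x ahead of the robot, y to its left, z up, the work surface at z = 0. Lengths are in m, angles in rad, forces in N, time in s.
With the tool pointing down it reaches from about 0.25 to 0.8 m from the base axis. Payload 3.9 kg.
Tool frame: the origin (TCP) lies between the finger pads; the fingertips stand 17 mm ahead of it and the grasp point (between the pads) lies 2 mm behind it (arm.tips_ahead is the distance from the TCP to the fingertips, in m); z points along the fingers, y is the direction in which the jaws open and shut (so a half turn about z gives the same grasp; the last joint's range is limited). The gripper opens to 85 mm and grips with 20 to 120 N. Pads are 22 mm wide; open, the fingers measure 114 mm over their backs; the gripper's body (76 mm by 85 mm) begins 54 mm behind the grasp point. The pads swing forward as they close: fully open they stand 13 mm farther back than shut.
Start: joints at [1.304, 0.26, -0.138, 1.173, 0, 1.571], TCP at [0.138, 0.506, 0.248] pointing down, gripper open.
Joint ranges: [-2.78, 2.78], [-0.83, 1.72], [-1.28, 1.37], [-1.9, 2.12], [-1.57, 1.48], [-3.14, 3.14]. Speed limits (rad/s): [2.57, 2.57, 3.14, 3.14, 3.14, 3.14].

### API

Orientations are given as a rotation vector (axis times angle).
In Python, from rig import arm gives the robot as it stands.
- The arm moves only by the tool drive_tool, never from a script. Its argument "steps" is text: rows parted by semicolons, each of 4 numbers parted by spaces: the shift along the tool's x, y, z each as a share of 0.12 m, from -1 to 1, then the turn about the tool's z as a share of 2 rad, from -1 to 1. In form: x y z roll; .... A call has 1 to 5 rows; each row is the pose to reach, as a shift and turn from the pose commanded when the call began, along the tool's axes at that moment; what a row does not reach only later rows make up. A row lasts 1/10 s, in which the tool goes at most 50 mm and 8.59 degrees, less where a joint would pass 70% of its speed; a pose out of reach is approached as far as the arm can. A call with a number of a shift or a turn outside -1 to 1 is refused whole. A call with a gripper value outside its range is refused whole. "gripper" is the closure, from 0 (fully open) to 1 (shut), set as the call begins (left out, the last holds). The fingers move at their own pace and stop on an object; the grip force is fixed at half the most. Time passes only in rows, so rows that repeat a pose let the fingers close. It gives the time, the measured TCP pose, the force and the opening at its end, in the units of the state.
- arm.state(): the state, without advancing time (a new reading comes with each control period).
- arm.get_image(name): name is "scene" or "top"; returns the picture (480x640x3 uint8, red, green, blue); there is no depth.
- arm.get_calibration(name): a dict with "vfov" (degrees; the focal length in pixels is half the picture's height over the tangent of half this angle, whatever the lens; pixels are square), "cx", "cy" (the principal point, pixels), "k1" (the pictures are not rectified: a ray, as slopes to the right and down, at radius r is drawn at 1 + k1 r^2 times it, then the intrinsics apply), "extrinsics" (4x4, takes a point from world to camera coordinates). Camera axes: x right, y down, z forward; pixel columns grow to the right and rows downward; lengths in m; the calibration is good to about 2 mm. A picture is of the moment at which its call begins. get_calibration takes no time and is no camera call.
- arm.close_job(): hands the job in, once; it reports no verdict.
Trained networks look in the newest picture that a camera, given by its name, has taken for a name from the list of things; names that differ only in an ending like _2 or _b are one class to them, and where a whole thing is asked for, a point or a joint stands for the part that bears it (a point fixed in the world has none). Each returns a list of dicts, best first, with "confidence" (0 to 1); they miss things now and then, are a little off and sometimes report something else, mostly with a low value. They report only what shows in the picture. A call takes as long as a camera call. They do not tell look-alikes from the thing itself.
- arm.recognise(thing, camera): "position" ([column, row] in pixels, amid what is visible of it).
- arm.silhouettes(thing, camera): "region" (480x640 bool, what is visible of it) and "position" ([column, row] in pixels, amid what is visible of it).
- arm.landmark_of(thing, camera): "position" ([column, row] in pixels: a listed point, or the origin of a listed thing).
The state is a dict: "time_s": time; "q": joint angles; "dq": joint speeds; "effort": joint torques, N m; "tool_pos": TCP position; "tcp_rot": TCP orientation; "contact_force": force on the tool from outside, world axes, zero at the start; "wrist_torque": the same for the moment, N m; "gripper_width": finger opening in m.
Only numpy, scipy, OpenCV 4.12 (cv2) and the standard library are available. Lean on these libraries where they do the work, as an engineer would, in place of code of your own. Each camera call takes 0.05 s, during which the arm holds its last target. There are 200 camera calls.

### The job

Get the glazing turntable ready. Take the black dust cap off the spindle and stand it upright in the steel tray; turn the five-armed carousel until its teeth mesh with the spindle's, push it fully home and let go. Then stand every terracotta pot from the caddy upright in the middle of a blue-spotted pad, one to a pad, and when all are loaded throw the clutch lever fully over towards the tray; leave the kiln post in the caddy and do not knock the other things on the bench about.

Things in the scene. Friction and masses are not known exactly. Their poses are not given: they have to be found in the camera images.
- cap_grip (a point): Black round dust cap (78 mm dia., 32 mm high, open below, walls 4 mm) with an upright red knob on top (22 mm dia., 40 mm tall), 0.12 kg. At the start it covers the spindle's teeth, its rim on the spindle's flange. The point lies on the axis inside the knob, 55 mm above the cap's lower rim, 23 mm above the black top, 17 mm below the knob's top; z up.
- tray_in (a point): Square steel tray, 100 mm outside, 92 mm inside, walls 18 mm high, 4 mm floor, fixed, in front of the yellow drive. The point is the centre of its inner floor.
- drive: Yellow turntable drive, fixed: housing 170 mm square, 85 mm high, with the spindle upright in its middle. Origin at the centre of its underside; x away from the robot, tray and lever on its -x side.
- spindle_seat (a point): The spindle: a steel flange 96 mm dia., its top 97 mm above the table, and on it a drive gear: a core 38 mm dia., 26 mm high, with five brass teeth 22 mm high, 8 mm wide, reaching 31 mm from the axis. The point is on the axis at the flange's top and turns with the spindle; its x axis points midway between two teeth, z up.
- spindle (a joint): Turn of the spindle about the vertical, rad, counter-clockwise from above, -3.1 to 3.1, starts within 0.62 of 0. Stiff (0.3 N m), no detents; it stays where it is left.
- carousel_grip (a point): Red grip bar over the carousel's hub: 14 mm wide (y), 14 mm high, 90 mm long along x, on two posts with 70 mm clear between them. The point is the bar's middle, on the carousel's axis, 60 mm above its underside, 36 mm above the hub's top; z up. Fully home it is 60 mm above point spindle_seat; on top of the teeth, unmeshed, 82 mm or more.
- carousel_hub (a point): Underside centre of the five-armed aluminium carousel (0.47-0.66 kg, 228 mm across, at first flat on the table). Hub ring 94 mm dia., 24 mm high, open through; five inward teeth 18 mm wide, tips 23 mm from the axis, at the arms' angles. They mesh with about 2 mm (5 degrees) play each side when the x axes of carousel and spindle agree or differ by a multiple of 72 degrees.
- pad0 (a point): Pad 0 of the carousel: disc 60 mm dia. with a blue spot, its centre 84 mm from the carousel's axis at 0 degrees from its x axis. The point is the centre of the pad's top, 10 mm above the carousel's underside; x and z axes as the carousel's.
- pad1 (a point): Pad 1 of the carousel: disc 60 mm dia. with a blue spot, its centre 84 mm from the carousel's axis at 72 degrees from its x axis. The point is the centre of the pad's top, 10 mm above the carousel's underside; x and z axes as the carousel's.
- pad2 (a point): Pad 2 of the carousel: disc 60 mm dia. with a blue spot, its centre 84 mm from the carousel's axis at 144 degrees from its x axis. The point is the centre of the pad's top, 10 mm above the carousel's underside; x and z axes as the carousel's.
- pad3 (a point): Pad 3 of the carousel: disc 60 mm dia. with a blue spot, its centre 84 mm from the carousel's axis at 216 degrees from its x axis. The point is the centre of the pad's top, 10 mm above the carousel's underside; x and z axes as the carousel's.
- pad4 (a point): Pad 4 of the carousel: disc 60 mm dia. with a blue spot, its centre 84 mm from the carousel's axis at 288 degrees from its x axis. The point is the centre of the pad's top, 10 mm above the carousel's underside; x and z axes as the carousel's.
- pot0_center (a point): Small unglazed terracotta pot 0 (inkwell), body 44 mm dia. up to 34 mm height, necked in above, 45 mm high in all, foot 38 mm dia., closed solid, 0.06 to 0.12 kg, at first upright in a compartment of the caddy. The point is its centre, 22.5 mm above its foot; z up along its axis. May be absent.
- pot1_center (a point): Small unglazed terracotta pot 1 (inkwell), body 44 mm dia. up to 34 mm height, necked in above, 45 mm high in all, foot 38 mm dia., closed solid, 0.06 to 0.12 kg, at first upright in a compartment of the caddy. The point is its centre, 22.5 mm above its foot; z up along its axis. May be absent.
- pot2_center (a point): Small unglazed terracotta pot 2 (inkwell), body 44 mm dia. up to 34 mm height, necked in above, 45 mm high in all, foot 38 mm dia., closed solid, 0.06 to 0.12 kg, at first upright in a compartment of the caddy. The point is its centre, 22.5 mm above its foot; z up along its axis. May be absent.
- pot3_center (a point): Small unglazed terracotta pot 3 (inkwell), body 44 mm dia. up to 34 mm height, necked in above, 45 mm high in all, foot 38 mm dia., closed solid, 0.06 to 0.12 kg, at first upright in a compartment of the caddy. The point is its centre, 22.5 mm above its foot; z up along its axis. May be absent.
- pot4_center (a point): Small unglazed terracotta pot 4 (inkwell), body 44 mm dia. up to 34 mm height, necked in above, 45 mm high in all, foot 38 mm dia., closed solid, 0.06 to 0.12 kg, at first upright in a compartment of the caddy. The point is its centre, 22.5 mm above its foot; z up along its axis. May be absent.
- caddy: Wooden caddy, fixed, 200 mm (x) by 226 mm (y), walls 30 mm high and 5 mm thick, 5 mm floor; two dividers across x and one across y make six compartments about 60 mm (x) by 105 mm (y), centred at x = -65, 0, 65 mm and y = -55, 55 mm. Origin at the centre of its underside. One or no thing stands near the middle of each; there is more room for fingers along the caddy's y.
- clutch (a joint): Clutch lever of the drive, on a small yellow block in front of the housing: 0 leaning away from the tray (disengaged; it starts between 0 and 0.2), 1.0 fully over towards the tray (engaged). It stays where it is left; stiffness about 0.06 N m.
- clutch_tip (a point): Red ball, 26 mm dia., at the lever's end; the point is its centre. The lever is 80 mm long, its pivot 22 mm above the table, swings 28.6 degrees either side of upright in the plane of the drive's y axis (at 0 the ball is on the -y side of the pivot, 92 mm high; to 1.0 it moves 77 mm towards +y).
- post_center (a point): White square kiln post, 30 x 30 x 50 mm, standing in one compartment of the caddy, not to be moved out; the point is its centre.
- jar: Glaze jar, 64 mm dia., 85 mm high, bystander; origin at its foot.
- flask: White bottle, 44 mm dia., 110 mm high, bystander; origin at its foot.
Mind the look-alikes: they are no part of the job. Leave any purple or yellow look-alike of the part that bears pot1_center alone.

How it is judged:
On the way, in this order (a step that is already met when the one before it is completed fails the run):
1. the carousel is meshed and fully home on the spindle (horizontal distance between carousel_grip and spindle_seat below 0.006 m and z of carousel_grip in the frame of spindle_seat between 0.055 and 0.0635 m and angle between carousel_grip's own z axis and vertical below 0.06 rad), for 0.3 s.
2. every pot stands on a pad of the seated carousel, released (all of step 1 and ((horizontal distance between pot0_center and pad0 below 0.012 m and z of pot0_center in the frame of pad0 between 0.018 and 0.028 m and angle between pot0_center's own z axis and vertical below 0.12 rad) or (horizontal distance between pot0_center and pad1 below 0.012 m and z of pot0_center in the frame of pad1 between 0.018 and 0.028 m and angle between pot0_center's own z axis and vertical below 0.12 rad) or (horizontal distance between pot0_center and pad2 below 0.012 m and z of pot0_center in the frame of pad2 between 0.018 and 0.028 m and angle between pot0_center's own z axis and vertical below 0.12 rad) or (horizontal distance between pot0_center and pad3 below 0.012 m and z of pot0_center in the frame of pad3 between 0.018 and 0.028 m and angle between pot0_center's own z axis and vertical below 0.12 rad) or (horizontal distance between pot0_center and pad4 below 0.012 m and z of pot0_center in the frame of pad4 between 0.018 and 0.028 m and angle between pot0_center's own z axis and vertical below 0.12 rad)) and ((horizontal distance between pot1_center and pad0 below 0.012 m and z of pot1_center in the frame of pad0 between 0.018 and 0.028 m and angle between pot1_center's own z axis and vertical below 0.12 rad) or (horizontal distance between pot1_center and pad1 below 0.012 m and z of pot1_center in the frame of pad1 between 0.018 and 0.028 m and angle between pot1_center's own z axis and vertical below 0.12 rad) or (horizontal distance between pot1_center and pad2 below 0.012 m and z of pot1_center in the frame of pad2 between 0.018 and 0.028 m and angle between pot1_center's own z axis and vertical below 0.12 rad) or (horizontal distance between pot1_center and pad3 below 0.012 m and z of pot1_center in the frame of pad3 between 0.018 and 0.028 m and angle between pot1_center's own z axis and vertical below 0.12 rad) or (horizontal distance between pot1_center and pad4 below 0.012 m and z of pot1_center in the frame of pad4 between 0.018 and 0.028 m and angle between pot1_center's own z axis and vertical below 0.12 rad)) and ((horizontal distance between pot2_center and pad0 below 0.012 m and z of pot2_center in the frame of pad0 between 0.018 and 0.028 m and angle between pot2_center's own z axis and vertical below 0.12 rad) or (horizontal distance between pot2_center and pad1 below 0.012 m and z of pot2_center in the frame of pad1 between 0.018 and 0.028 m and angle between pot2_center's own z axis and vertical below 0.12 rad) or (horizontal distance between pot2_center and pad2 below 0.012 m and z of pot2_center in the frame of pad2 between 0.018 and 0.028 m and angle between pot2_center's own z axis and vertical below 0.12 rad) or (horizontal distance between pot2_center and pad3 below 0.012 m and z of pot2_center in the frame of pad3 between 0.018 and 0.028 m and angle between pot2_center's own z axis and vertical below 0.12 rad) or (horizontal distance between pot2_center and pad4 below 0.012 m and z of pot2_center in the frame of pad4 between 0.018 and 0.028 m and angle between pot2_center's own z axis and vertical below 0.12 rad)) and ((horizontal distance between pot3_center and pad0 below 0.012 m and z of pot3_center in the frame of pad0 between 0.018 and 0.028 m and angle between pot3_center's own z axis and vertical below 0.12 rad) or (horizontal distance between pot3_center and pad1 below 0.012 m and z of pot3_center in the frame of pad1 between 0.018 and 0.028 m and angle between pot3_center's own z axis and vertical below 0.12 rad) or (horizontal distance between pot3_center and pad2 below 0.012 m and z of pot3_center in the frame of pad2 between 0.018 and 0.028 m and angle between pot3_center's own z axis and vertical below 0.12 rad) or (horizontal distance between pot3_center and pad3 below 0.012 m and z of pot3_center in the frame of pad3 between 0.018 and 0.028 m and angle between pot3_center's own z axis and vertical below 0.12 rad) or (horizontal distance between pot3_center and pad4 below 0.012 m and z of pot3_center in the frame of pad4 between 0.018 and 0.028 m and angle between pot3_center's own z axis and vertical below 0.12 rad)) and ((horizontal distance between pot4_center and pad0 below 0.012 m and z of pot4_center in the frame of pad0 between 0.018 and 0.028 m and angle between pot4_center's own z axis and vertical below 0.12 rad) or (horizontal distance between pot4_center and pad1 below 0.012 m and z of pot4_center in the frame of pad1 between 0.018 and 0.028 m and angle between pot4_center's own z axis and vertical below 0.12 rad) or (horizontal distance between pot4_center and pad2 below 0.012 m and z of pot4_center in the frame of pad2 between 0.018 and 0.028 m and angle between pot4_center's own z axis and vertical below 0.12 rad) or (horizontal distance between pot4_center and pad3 below 0.012 m and z of pot4_center in the frame of pad3 between 0.018 and 0.028 m and angle between pot4_center's own z axis and vertical below 0.12 rad) or (horizontal distance between pot4_center and pad4 below 0.012 m and z of pot4_center in the frame of pad4 between 0.018 and 0.028 m and angle between pot4_center's own z axis and vertical below 0.12 rad)) and contact force between the fingers and anything else below 0.5 N), for 0.3 s.
3. the clutch lever is thrown over (value of joint clutch above 0.85 rad), for 0.2 s.
At the end, for the whole second after the job is handed in: Carousel fully home on the spindle (within 3.5 mm of its seated height, 6 mm sideways, level), every pot present upright on a pad within 12 mm of the pad's centre, the dust cap upright on the floor of the tray, the clutch lever over beyond 0.85 rad (all of step 1 and ((horizontal distance between pot0_center and pad0 below 0.012 m and z of pot0_center in the frame of pad0 between 0.018 and 0.028 m and angle between pot0_center's own z axis and vertical below 0.12 rad) or (horizontal distance between pot0_center and pad1 below 0.012 m and z of pot0_center in the frame of pad1 between 0.018 and 0.028 m and angle between pot0_center's own z axis and vertical below 0.12 rad) or (horizontal distance between pot0_center and pad2 below 0.012 m and z of pot0_center in the frame of pad2 between 0.018 and 0.028 m and angle between pot0_center's own z axis and vertical below 0.12 rad) or (horizontal distance between pot0_center and pad3 below 0.012 m and z of pot0_center in the frame of pad3 between 0.018 and 0.028 m and angle between pot0_center's own z axis and vertical below 0.12 rad) or (horizontal distance between pot0_center and pad4 below 0.012 m and z of pot0_center in the frame of pad4 between 0.018 and 0.028 m and angle between pot0_center's own z axis and vertical below 0.12 rad)) and ((horizontal distance between pot1_center and pad0 below 0.012 m and z of pot1_center in the frame of pad0 between 0.018 and 0.028 m and angle between pot1_center's own z axis and vertical below 0.12 rad) or (horizontal distance between pot1_center and pad1 below 0.012 m and z of pot1_center in the frame of pad1 between 0.018 and 0.028 m and angle between pot1_center's own z axis and vertical below 0.12 rad) or (horizontal distance between pot1_center and pad2 below 0.012 m and z of pot1_center in the frame of pad2 between 0.018 and 0.028 m and angle between pot1_center's own z axis and vertical below 0.12 rad) or (horizontal distance between pot1_center and pad3 below 0.012 m and z of pot1_center in the frame of pad3 between 0.018 and 0.028 m and angle between pot1_center's own z axis and vertical below 0.12 rad) or (horizontal distance between pot1_center and pad4 below 0.012 m and z of pot1_center in the frame of pad4 between 0.018 and 0.028 m and angle between pot1_center's own z axis and vertical below 0.12 rad)) and ((horizontal distance between pot2_center and pad0 below 0.012 m and z of pot2_center in the frame of pad0 between 0.018 and 0.028 m and angle between pot2_center's own z axis and vertical below 0.12 rad) or (horizontal distance between pot2_center and pad1 below 0.012 m and z of pot2_center in the frame of pad1 between 0.018 and 0.028 m and angle between pot2_center's own z axis and vertical below 0.12 rad) or (horizontal distance between pot2_center and pad2 below 0.012 m and z of pot2_center in the frame of pad2 between 0.018 and 0.028 m and angle between pot2_center's own z axis and vertical below 0.12 rad) or (horizontal distance between pot2_center and pad3 below 0.012 m and z of pot2_center in the frame of pad3 between 0.018 and 0.028 m and angle between pot2_center's own z axis and vertical below 0.12 rad) or (horizontal distance between pot2_center and pad4 below 0.012 m and z of pot2_center in the frame of pad4 between 0.018 and 0.028 m and angle between pot2_center's own z axis and vertical below 0.12 rad)) and ((horizontal distance between pot3_center and pad0 below 0.012 m and z of pot3_center in the frame of pad0 between 0.018 and 0.028 m and angle between pot3_center's own z axis and vertical below 0.12 rad) or (horizontal distance between pot3_center and pad1 below 0.012 m and z of pot3_center in the frame of pad1 between 0.018 and 0.028 m and angle between pot3_center's own z axis and vertical below 0.12 rad) or (horizontal distance between pot3_center and pad2 below 0.012 m and z of pot3_center in the frame of pad2 between 0.018 and 0.028 m and angle between pot3_center's own z axis and vertical below 0.12 rad) or (horizontal distance between pot3_center and pad3 below 0.012 m and z of pot3_center in the frame of pad3 between 0.018 and 0.028 m and angle between pot3_center's own z axis and vertical below 0.12 rad) or (horizontal distance between pot3_center and pad4 below 0.012 m and z of pot3_center in the frame of pad4 between 0.018 and 0.028 m and angle between pot3_center's own z axis and vertical below 0.12 rad)) and ((horizontal distance between pot4_center and pad0 below 0.012 m and z of pot4_center in the frame of pad0 between 0.018 and 0.028 m and angle between pot4_center's own z axis and vertical below 0.12 rad) or (horizontal distance between pot4_center and pad1 below 0.012 m and z of pot4_center in the frame of pad1 between 0.018 and 0.028 m and angle between pot4_center's own z axis and vertical below 0.12 rad) or (horizontal distance between pot4_center and pad2 below 0.012 m and z of pot4_center in the frame of pad2 between 0.018 and 0.028 m and angle between pot4_center's own z axis and vertical below 0.12 rad) or (horizontal distance between pot4_center and pad3 below 0.012 m and z of pot4_center in the frame of pad3 between 0.018 and 0.028 m and angle between pot4_center's own z axis and vertical below 0.12 rad) or (horizontal distance between pot4_center and pad4 below 0.012 m and z of pot4_center in the frame of pad4 between 0.018 and 0.028 m and angle between pot4_center's own z axis and vertical below 0.12 rad)) and horizontal distance between cap_grip and tray_in below 0.03 m and z of cap_grip in the frame of tray_in between 0.05 and 0.06 m and angle between cap_grip's own z axis and vertical below 0.12 rad and value of joint clutch above 0.85 rad); the robot touches nothing.
It fails at once if the lidded glaze jar is moved more than 60 mm from its place (distance of jar from where it was at the start of the episode above 0.06 m).
It fails at once if the white bottle is moved more than 60 mm from its place (distance of flask from where it was at the start of the episode above 0.06 m).
It fails at once if the kiln post is moved more than 60 mm from its place (distance of post_center from where it was at the start of the episode above 0.06 m).
It fails at once if the kiln post is knocked over (angle between post_center's own z axis and vertical above 0.7 rad).
Of pot0, pot1, pot2, pot3, pot4 only 4 to 5 are there at a start; the rules pass over those that are not, and their reading is None.
At some moment in a run one of cap, carousel may be knocked a few centimetres aside while the robot is not near it.
Once in a run the grip may slacken for a moment while it holds something.
It also fails if it takes over 200 s, if anything falls off the work surface, if the arm or the gripper's body presses on something with over 40 N, if the wrist force passes 120 N, or if a joint passes its speed limit or range.

## Working session

There is one attempt and no reset: what is moved stays moved. The work goes in short steps, Python scripts to look and compute and a tool call to move; the robot and the scene stay as the last step left them, time stands still between calls to the robot, and variables do not carry over. Pictures are saved under pics/ and viewed, about 12 in all and at most 16, crops included, and the job is handed in when it is done.

Besides the shell and the picture viewer there is one more tool, called after "Call:" as a command line: name --argument value ..., lists and objects as JSON in quotes. drive_tool: Moves the arm, as the interface text tells. Shift numbers are shares of 0.12 m and turn numbers shares of 2 rad, none past 1 either way. Its arguments: {"type":"object","properties":{"steps":{"type":"string"},"gripper":{"type":"number"}},"required":["steps"]}

```bash
mkdir -p pics; ls
cat > h.py <<'E'
import numpy as np, cv2
from rig import arm
def cal(n):
    c=arm.get_calibration(n); f=240/np.tan(np.radians(c['vfov'])/2)
    return c,f,np.array(c['extrinsics'])
def proj(n,P):
    c,f,E=cal(n); P=np.atleast_2d(P); X=P@E[:3,:3].T+E[:3,3]; s=X[:,:2]/X[:,2:]
    s=s*(1+c['k1']*(s**2).sum(1,keepdims=True)); return s*f+[c['cx'],c['cy']]
def ray(n,uv):
    c,f,E=cal(n); d=(np.array(uv,float)-[c['cx'],c['cy']])/f; s=d.copy()
    for _ in range(20): s=d/(1+c['k1']*(s@s))
    R=E[:3,:3]; return -R.T@E[:3,3], R.T@np.array([s[0],s[1],1])
def at(n,uv,z):
    o,d=ray(n,uv); return o+d*(z-o[2])/d[2]
def save(n,name,crop=None,scale=1):
    im=arm.get_image(n)[:,:,::-1]
    if crop: a,b,c,d=crop; im=im[b:d,a:c]
    if scale!=1: im=cv2.resize(im,None,fx=scale,fy=scale,interpolation=cv2.INTER_CUBIC)
    cv2.imwrite('pics/'+name+'.png',im)
E
python3 - <<'E'
from h import *
print(arm.state())
for n in('scene','top'):
    save(n,n+'0'); c,f,X=cal(n); print(n,c['vfov'],c['cx'],c['cy'],c['k1'],(-X[:3,:3].T@X[:3,3]).round(3),X[:3,:3].round(3).tolist())
E
```

```text
pics
{'time_s': 0.0, 'q': array([ 1.30395757e+00,  2.60670151e-01, -1.39377669e-01,  1.17270255e+00,
        4.47539098e-06,  1.57079732e+00]), 'dq': array([ 0.00079857, -0.00035812,  0.00127248,  0.00047716,  0.00100556,
        0.00055025]), 'effort': array([-8.12413837e-04, -4.05675995e+01,  2.53922635e+01,  1.89298595e-02,
       -2.35129000e-04,  9.89218734e-06]), 'tool_pos': array([0.13826029, 0.50579036, 0.24746889]), 'tcp_rot': array([-4.17873106e-01, -3.11340910e+00,  3.04092798e-03]), 'contact_force': array([ 0.18333671, -0.41154435,  0.10183929]), 'wrist_torque': array([-0.00396702,  0.00947331,  0.00431988]), 'gripper_width': 0.08539387585320743}
scene 44.94247367062684 314.31628719925857 238.92091453999151 -0.09322321654735692 [1.27  0.618 1.116] [[-0.626, 0.779, -0.02], [0.562, 0.433, -0.704], [-0.54, -0.453, -0.709]]
top 48.837393943489985 327.36196487676403 229.6110463909512 0.006682977237501292 [ 0.443 -0.008  1.147] [[0.005, -1.0, 0.013], [-0.998, -0.006, -0.07], [0.07, -0.012, -0.997]]
```

View pics/top0.png

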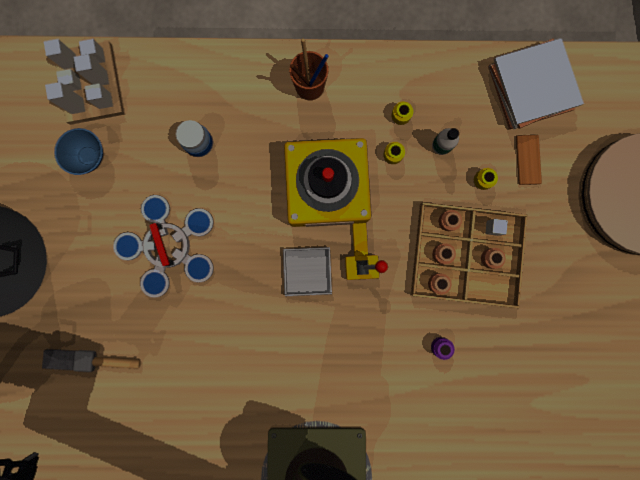

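View pics/scene0.png

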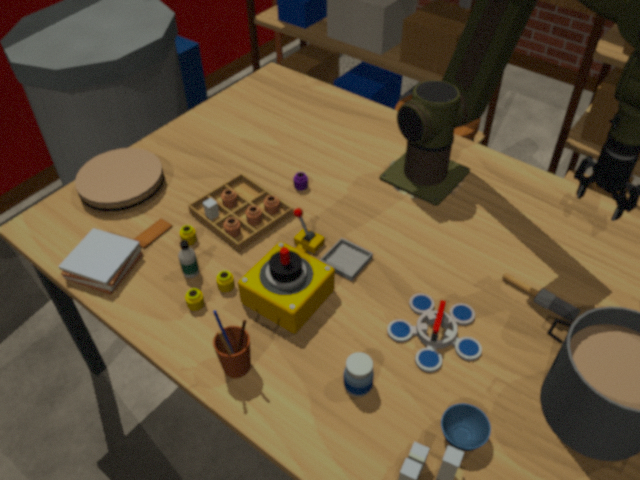

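The top view shows four terracotta pots in the caddy at (452,219), (444,253), (440,284) and (494,258), and the post at (499,226). The look-alikes are a purple one at (443,349) and yellow ones at (403,111), (395,152) and (487,178). The cap knob is at (328,174), the tray at (306,270), the lever ball at (381,267), the carousel at (163,245), the jar at (194,138) and the bottle at (447,141).

```bash
cat >> h.py <<'E'
def tri(a,b):
    (o1,d1),(o2,d2)=ray('top',a),ray('scene',b); d1/=np.linalg.norm(d1); d2/=np.linalg.norm(d2)
    t=np.linalg.lstsq(np.c_[d1,-d2],o2-o1,rcond=None)[0]; p,q=o1+d1*t[0],o2+d2*t[1]
    return (p+q)/2,np.linalg.norm(p-q)
E
python3 - <<'E'
from h import *
arm.get_image('top');arm.get_image('scene')
for t in ['cap_grip','tray_in','spindle_seat','carousel_grip','carousel_hub','pad0','caddy','drive','clutch_tip','jar','flask','post_center']:
    L=arm.landmark_of(t,'top');S=arm.landmark_of(t,'scene')
    print(t,[(np.round(d['position'],1).tolist(),round(d['confidence'],2)) for d in L[:2]],[(np.round(d['position'],1).tolist(),round(d['confidence'],2)) for d in S[:2]])
    if L and S: p,e=tri(L[0]['position'],S[0]['position']); print('   ',p.round(4),round(e,4))
for d in arm.landmark_of('pot1_center','top'): print(np.round(d['position'],1),d['confidence'],at('top',d['position'],.0275).round(4))
# pads, colour
for n in('top','scene'):
    hsv=cv2.cvtColor(arm.get_image(n),cv2.COLOR_RGB2HSV)
    m=cv2.inRange(hsv,(100,110,60),(118,255,255)); k,_,st,ce=cv2.connectedComponentsWithStats(m)
    for s,c in zip(st[1:],ce[1:]):
        if s[4]>120: print(n,s[4],c.round(1),at(n,c,.01).round(4))
E
```

```text
cap_grip [([326.9, 171.7], 0.97)] [([285.2, 255.8], 0.61), ([253.4, 213.8], 0.3)]
    [ 0.621  -0.017   0.1536] 0.004
tray_in [([307.0, 268.6], 0.92), ([199.5, 221.0], 0.44)] [([344.1, 261.9], 0.6), ([240.9, 212.0], 0.51)]
    [0.4385 0.0209 0.0006] 0.002
spindle_seat [([153.8, 284.8], 0.66)] [([284.2, 272.7], 0.86), ([359.0, 385.7], 0.29)]
    [0.5614 0.161  0.2677] 0.3602
carousel_grip [([157.9, 243.6], 0.71), ([201.0, 141.5], 0.54)] [([438.4, 318.4], 0.81)]
    [0.489  0.325  0.0577] 0.0038
carousel_hub [([170.6, 246.7], 0.76), ([441.9, 142.0], 0.31)] [([437.0, 333.2], 0.71), ([469.5, 350.2], 0.6)]
    [ 0.4824  0.3222 -0.01  ] 0.006
pad0 [([198.6, 267.4], 0.93), ([121.6, 244.9], 0.66)] [([426.5, 359.5], 0.91), ([467.2, 347.6], 0.82)]
    [ 0.4398  0.2989 -0.195 ] 0.0033
caddy [([466.6, 251.9], 0.59)] [([241.8, 211.7], 0.62), ([286.8, 273.4], 0.39)]
    [ 0.4735 -0.3183  0.0149] 0.0065
drive [([326.7, 184.5], 0.63), ([160.3, 246.7], 0.54)] [([288.3, 295.6], 0.86)]
    [ 0.6195 -0.0186  0.008 ] 0.0033
clutch_tip [([381.9, 265.1], 0.66)] [([298.4, 212.6], 0.56)]
    [ 0.4448 -0.1278
[... 682 characters left out ...]
5]
top 198 [ 79.8 152.4] [0.6863 0.5146 0.01  ]
top 888 [ 79.7 152.6] [0.686  0.5146 0.01  ]
top 357 [154.4 208.3] [0.5659 0.3508 0.01  ]
top 359 [198.3 221.9] [0.5371 0.2561 0.01  ]
top 363 [126.8 245.9] [0.4847 0.4072 0.01  ]
top 357 [198.1 267.9] [0.4383 0.2542 0.01  ]
top 360 [153.8 283. ] [0.4058 0.3476 0.01  ]
scene 233 [183.2  44.4] [-0.1294 -1.2366  0.01  ]
scene 625 [358.2  84.1] [-0.2973 -0.4632  0.01  ]
scene 178 [421.6 302.2] [0.4377 0.253  0.01  ]
scene 186 [461.9 312.4] [0.4055 0.3461 0.01  ]
scene 210 [399.7 329.1] [0.5371 0.2546 0.01  ]
scene 223 [468.3 347.1] [0.4842 0.406  0.01  ]
scene 240 [428.4 358.2] [0.5652 0.3493 0.01  ]
scene 1258 [467.1 429.3] [0.6646 0.502  0.01  ]
```

```bash
cat >> h.py <<'E'
from scipy.spatial.transform import Rotation as Ro
def go(p,yaw=None,st=None):
    """one row (shares) from the present pose to TCP p with tool y at yaw deg (mod 180)"""
    s=arm.state(); R=Ro.from_rotvec(s['tcp_rot']).as_matrix(); d=R.T@(np.array(p)-s['tool_pos'])/.12
    y=np.degrees(np.arctan2(R[1,1],R[0,1])); r=0
    if yaw is not None: r=-np.radians((yaw-y+90)%180-90)/2
    print('t',round(s['time_s'],2),'pos',s['tool_pos'].round(4),'yaw',round(y,1),'-> row',d.round(3),round(r,3))
def blobs(n,lo,hi,z,amin=30,img=None,box=None):
    im=arm.get_image(n) if img is None else img
    hsv=cv2.cvtColor(im,cv2.COLOR_RGB2HSV); m=cv2.inRange(hsv,lo,hi)
    if lo[0]==0 and hi[0]<15: m|=cv2.inRange(hsv,(172,lo[1],lo[2]),(180,255,255))
    k,_,st,ce=cv2.connectedComponentsWithStats(m); out=[]
    for s,c in zip(st[1:],ce[1:]):
        if s[4]>=amin and (box is None or box[0]<c[0]<box[2] and box[1]<c[1]<box[3]): out.append((c,int(s[4]),at(n,c,z)))
    return out
E
python3 - <<'E'
from h import *
a=arm.get_image('top');b=arm.get_image('scene')
for n,i in(('top',a),('scene',b)):
    print(n,'red'); 
    for c,s,p in blobs(n,(0,200,120),(6,255,255),.0,30,i,(150,100,460,350)): print(c.round(1),s,[at(n,c,z).round(4).tolist() for z in(.067,.095,.155,.169)])
def cr(im,box,k): x0,y0,x1,y1=box; return cv2.resize(im[y0:y1,x0:x1,::-1],None,fx=k,fy=k,interpolation=cv2.INTER_CUBIC)
cv2.imwrite('pics/crop1.png',cr(a,(270,130,530,312),3))
go((.4,.3,.248),90)
E
```

```text
top red
[327.8 172.6] 83 [[0.636, -0.0213, 0.067], [0.631, -0.0209, 0.095], [0.6203, -0.0202, 0.155], [0.6177, -0.02, 0.169]]
[158.5 243.9] 251 [[0.4868, 0.3225, 0.067], [0.4857, 0.314, 0.095], [0.4832, 0.2956, 0.155], [0.4827, 0.2914, 0.169]]
[382.6 266.2] 51 [[0.4439, -0.1343, 0.067], [0.4439, -0.131, 0.095], [0.4438, -0.124, 0.155], [0.4438, -0.1223, 0.169]]
scene red
[438.9 316.2] 159 [[0.4911, 0.3239, 0.067], [0.5119, 0.3318, 0.095], [0.5564, 0.3485, 0.155], [0.5668, 0.3525, 0.169]]
t 1.65 pos [0.1384 0.5064 0.2483] yaw 74.7 -> row [-2.556e+00 -1.084e+00  2.000e-03] -0.133
```

View pics/crop1.png

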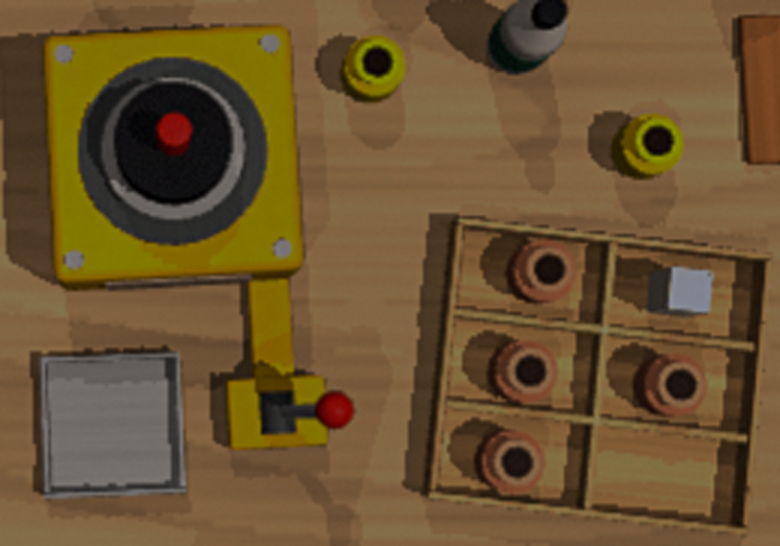

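Run:
```python
from h import *
f=lambda u,v,z:at('top',(270+u/3,130+v/3),z).round(4)
S=[f(*p,.085) for p in((64,54),(270,44),(74,260),(282,248))]; print('drive',np.mean(S,0).round(4),'axis',np.degrees(np.arctan2(*(S[0]+S[1]-S[2]-S[3])[1::-1])).round(2))
print('flange',f(173,150,.097)); T=[f(*p,.018) for p in((41,355),(178,352),(186,490),(44,495))]; print('tray',np.mean(T,0))
C=[f(*p,.03) for p in((458,218),(769,257),(745,528),(430,495))]; print('caddy',np.mean(C,0),'yaw',np.degrees(np.arctan2(*(C[0]+C[1]-C[2]-C[3])[1::-1])), np.degrees(np.arctan2(*(C[0]+C[3]-C[2]-C[1])[1::-1])))
for p in((549,268),(530,370),(517,461),(680,383)): print('pot',f(*p,.05))
print('post',f(688,290,.055),'ball',f(335,410,.092),'knob',f(174,132,.169))
```

```text
drive [ 0.617  -0.0207  0.085 ] axis 3.34
flange [ 0.6157 -0.0208  0.097 ]
tray [0.43305  0.020325 0.018   ]
caddy [ 0.469425 -0.3243    0.03    ] yaw -6.224764715235808 83.74368827136576
pot [ 0.5423 -0.2837  0.05  ]
pot [ 0.4712 -0.2697  0.05  ]
pot [ 0.4084 -0.26    0.05  ]
pot [ 0.4628 -0.3738  0.05  ]
post [ 0.5271 -0.3788  0.055 ] ball [ 0.4429 -0.1294  0.092 ] knob [ 0.6151 -0.0205  0.169 ]
```

Call:
drive_tool --steps "-1 -1 0 -0.133; -1 -1 0 -0.133; -1 -1 0 -0.133; -1 -1 0 -0.133" --gripper 0.3

```text
time_s: 2.05
tool_pos: [0.2231, 0.3554, 0.2482]
tcp_rot: [0.005, 3.142, -0.003]
contact_force: [-0.2, 1.2, 0.3]
gripper_width: 0.0601
```

Call:
drive_tool --steps "-0.82 -0.79 0 0; -0.82 -0.79 0 0; -0.82 -0.79 0 0; -0.82 -0.79 0 0"

```text
time_s: 2.45
tool_pos: [0.3234, 0.2616, 0.2485]
tcp_rot: [0.012, 3.14, -0.001]
contact_force: [-0.7, -0.5, 0.2]
gripper_width: 0.0596
```

Call:
drive_tool --steps "-0.82 -0.79 0 0; -0.82 -0.79 0 0; -0.82 -0.79 0 0; -0.82 -0.79 0 0"

```text
time_s: 2.85
tool_pos: [0.4219, 0.1677, 0.2483]
tcp_rot: [0.009, 3.14, -0.0]
contact_force: [-0.7, 0.6, 0.6]
gripper_width: 0.0597
```

Call:
drive_tool --steps "-0.82 -0.79 0 0; -0.82 -0.79 0 0; -0.82 -0.79 0 0; -0.82 -0.79 0 0"

```text
time_s: 3.25
tool_pos: [0.5202, 0.0732, 0.248]
tcp_rot: [0.006, 3.14, -0.0]
contact_force: [-0.1, 0.6, 0.9]
gripper_width: 0.0596
```

Call:
drive_tool --steps "-0.82 -0.79 0 0; -0.82 -0.79 0 0; -0.82 -0.79 0 0; -0.82 -0.79 0 0"

```text
time_s: 3.65
tool_pos: [0.6182, -0.0214, 0.2473]
tcp_rot: [0.005, 3.141, -0.0]
contact_force: [-1.0, -0.5, -0.8]
gripper_width: 0.0598
```

Run:
```python
from h import *
go((.617,-.0205,.155),90); print(arm.state()['gripper_width'])
i=arm.get_image('scene')
for c,s,p in blobs('scene',(0,180,100),(8,255,255),.169,10,i,(200,180,360,300)): print(c,s,p.round(4), proj('scene',(.617,-.0205,.155)))
save('scene','s1',(180,120,420,300),3)
```

```text
t 3.65 pos [ 0.6182 -0.0214  0.2473] yaw 89.8 -> row [0.01  0.008 0.77 ] -0.002
0.05977079448811342
[283.95454545 251.29545455] 44 [ 0.6215 -0.0164  0.169 ] [[284.25401719 253.60055261]]
```

View pics/s1.png

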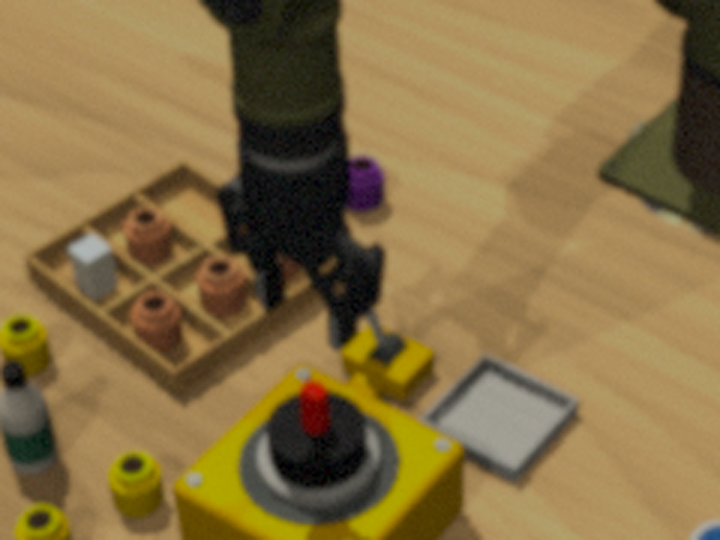

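The tool is above the knob, which shows at (315,408) in the crop. I'll go down and grip it.

Call:
drive_tool --steps "0.01 0.01 0.4 0; 0.01 0.01 0.77 0; 0.01 0.01 0.77 0"

```text
time_s: 4.05
tool_pos: [0.6075, -0.0168, 0.15]
tcp_rot: [0.003, -3.127, -0.002]
contact_force: [-1.6, 0.9, -0.6]
gripper_width: 0.0594
```

Call:
drive_tool --steps "0 0 0 0; 0 0 0 0; 0 0 0 0; 0 0 0 0" --gripper 1

```text
time_s: 4.45
tool_pos: [0.6167, -0.0188, 0.1593]
tcp_rot: [0.001, 3.136, 0.001]
contact_force: [-0.8, 0.8, 7.5]
gripper_width: 0.0204
```

Call:
drive_tool --steps "0 0 -0.2 0; 0 0 -0.5 0; 0 0 -0.7 0"

```text
time_s: 4.75
tool_pos: [0.6156, -0.0194, 0.2433]
tcp_rot: [0.002, 3.138, -0.0]
contact_force: [0.5, -0.6, -0.8]
gripper_width: 0.0204
```

Run:
```python
from h import *
go((.435,.020,.2),90)
```

```text
t 4.75 pos [ 0.6156 -0.0194  0.2433] yaw 89.9 -> row [1.507 0.327 0.355] -0.001
```

Call:
drive_tool --steps "0.4 0.08 0 0; 0.75 0.16 0 0; 0.75 0.16 0 0"

```text
time_s: 5.05
tool_pos: [0.5172, 0.0006, 0.2398]
tcp_rot: [-0.0, -3.134, -0.001]
contact_force: [0.4, -0.3, -1.1]
gripper_width: 0.0204
```

Call:
drive_tool --steps "0.4 0.08 0 0; 0.75 0.16 0 0; 0.75 0.16 0 0; 0.75 0.16 0.2 0; 0.75 0.16 0.5 0"

```text
time_s: 5.55
tool_pos: [0.4383, 0.0194, 0.1825]
tcp_rot: [0.001, 3.132, 0.001]
contact_force: [0.8, -0.3, -1.6]
gripper_width: 0.02
```

Run:
```python
from h import *
go((.435,.020,.067),90);print(arm.state()['gripper_width'])
save('top','t1',(200,200,400,350),4)
```

```text
t 5.55 pos [0.4383 0.0194 0.1825] yaw 90.0 -> row [0.036 0.005 0.962] -0.0
0.01996683784138887
```

View pics/t1.png

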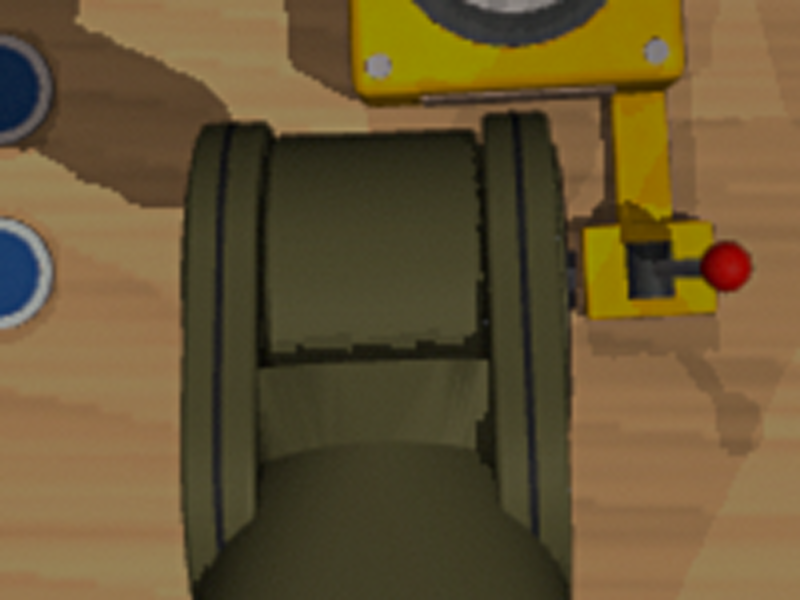

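The arm hides the tray from above, so I'll lower on the measured position.

Call:
drive_tool --steps "0.03 0 0.4 0; 0.03 0 0.7 0; 0.03 0 0.85 0; 0.03 0 0.96 0; 0.03 0 0.96 0"

```text
time_s: 6.1
tool_pos: [0.432, 0.0191, 0.0648]
tcp_rot: [-0.002, -3.141, 0.0]
contact_force: [-0.7, 0.1, -1.5]
gripper_width: 0.0203
```

Run:
```python
from h import *
print(arm.state())
save('scene','s2',(240,160,440,310),4)
```

```text
{'time_s': 6.1, 'q': array([ 4.43051048e-02,  2.76629389e-01, -6.59243776e-01,  6.35041466e-01,
       -8.46322169e-05,  4.53521186e-02]), 'dq': array([-0.0003027 , -0.01423565,  0.01788607,  0.01710792,  0.00040853,
       -0.00141794]), 'effort': array([ 1.79107091e-02, -3.46659529e+01,  1.85802376e+01, -1.89841208e-01,
       -4.21299948e-03, -2.82312452e-03]), 'tool_pos': array([0.43203018, 0.01912797, 0.06482463]), 'tcp_rot': array([-1.64457755e-03, -3.14147783e+00,  1.41129069e-04]), 'contact_force': array([-0.65955583,  0.11906786, -1.47657667]), 'wrist_torque': array([ 0.02237935,  0.03482647, -0.06675975]), 'gripper_width': 0.02026761258701854}
```

View pics/s2.png

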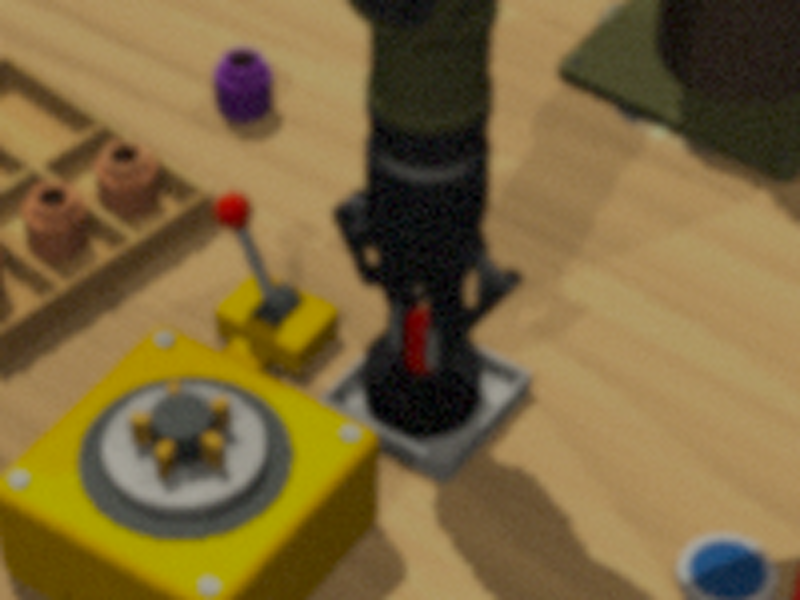

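The cap hangs inside the tray at about (425,385) and its weight is still on the gripper. I'll lower a little more and release.

Call:
drive_tool --steps "0 0 0.03 0; 0 0 0.05 0; 0 0 0.05 0"

```text
time_s: 6.45
tool_pos: [0.433, 0.019, 0.0634]
tcp_rot: [0.002, 3.137, -0.001]
contact_force: [-10.7, -2.2, 40.5]
gripper_width: 0.0199
```

Call:
drive_tool --steps "0 0 0 0; 0 0 0 0; 0 0 0 0" --gripper 0.3

```text
time_s: 6.75
tool_pos: [0.4318, 0.0193, 0.0591]
tcp_rot: [0.001, 3.14, 0.0]
contact_force: [-0.1, 0.2, -0.8]
gripper_width: 0.0599
```

Call:
drive_tool --steps "0 0 -0.4 0; 0 0 -0.8 0; 0 0 -1 0; 0 0 -1 0"

```text
time_s: 7.15
tool_pos: [0.4342, 0.0194, 0.1822]
tcp_rot: [0.001, 3.134, 0.001]
contact_force: [0.7, 0.4, -0.5]
gripper_width: 0.0599
```

Call:
drive_tool --steps "0 0.4 -0.2 0; 0 0.8 -0.2 0; 0 1 -0.2 0; 0 1 -0.2 0"

```text
time_s: 7.55
tool_pos: [0.4309, 0.1418, 0.2015]
tcp_rot: [0.006, -3.14, -0.001]
contact_force: [0.0, -1.1, -0.1]
gripper_width: 0.0599
```

Run:
```python
from h import *
go((.486,.3225,.16),109.1)
i=arm.get_image('top'); cv2.imwrite('pics/t2.png',cv2.resize(i[130:310,270:400,::-1],None,fx=4,fy=4,interpolation=cv2.INTER_CUBIC)[:600])
j=arm.get_image('scene')
for n,im in(('top',i),('scene',j)):
  for c,s,p in blobs(n,(100,110,60),(118,255,255),.01,120,im,(100,180,480,370)): print(n,c.round(1),s,p.round(4))
  for c,s,p in blobs(n,(0,180,100),(8,255,255),.069,20,im,(200,180,400,310)): print(n,'red',c.round(1),s,p.round(4))
```

```text
t 7.55 pos [0.4309 0.1418 0.2015] yaw 90.2 -> row [-0.465  1.504  0.346] -0.165
top [200.2 218.2] 186 [0.5451 0.2522 0.01  ]
top red [382.1 266.2] 94 [ 0.4438 -0.133   0.069 ]
top red [307.9 271.2] 82 [0.4329 0.0181 0.069 ]
scene [421.6 302.3] 179 [0.4378 0.2532 0.01  ]
scene [462.  312.5] 188 [0.4056 0.3463 0.01  ]
scene [399.7 329. ] 210 [0.5369 0.2545 0.01  ]
scene [468.2 347.1] 222 [0.4845 0.4059 0.01  ]
scene [428.2 358.3] 236 [0.5655 0.3491 0.01  ]
scene red [297.2 211.9] 46 [ 0.4214 -0.1504  0.069 ]
scene red [345.4 241. ] 44 [0.4305 0.0164 0.069 ]
```

View pics/t2.png

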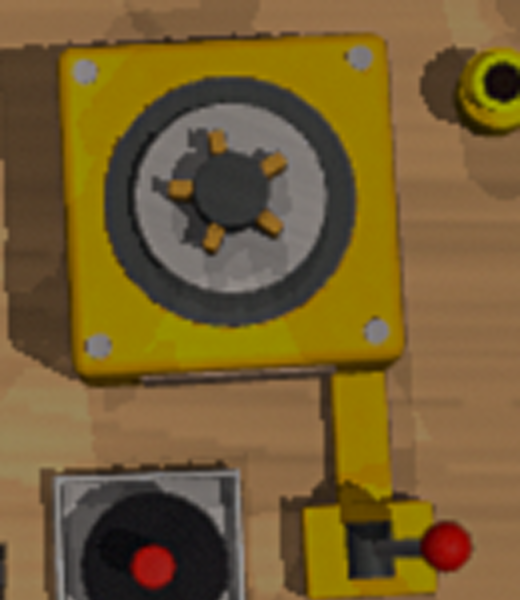

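The cap stands in the tray and the five brass teeth are visible around (231,190) in the crop. Next I'll work out the spindle angle.

Run:
```python
from h import *
im=arm.get_image('top')
P=np.array([at('top',(270+u/4,130+v/4),.119)[:2] for u,v in((218,141),(275,163),(269,222),(213,238),(180,188))])
c=at('top',(270+232/4,130+189/4),.123)[:2]
print('mean',P.mean(0).round(4),'core',c.round(4))
hsv=cv2.cvtColor(im,cv2.COLOR_RGB2HSV); print([hsv[130+int(v/4),270+int(u/4)].tolist() for u,v in((218,141),(275,163),(269,222),(213,238),(180,188))])
m=P.mean(0); d=P-m; a=np.degrees(np.arctan2(d[:,1],d[:,0])); print(a.round(1),np.hypot(*d.T).round(4)); r=np.angle(np.mean(np.exp(5j*np.radians(a))))/5
print('tooth',np.degrees(r),'valley',np.degrees(r)+36)
# scene check
P3=[[.617+.028*np.cos(r+k*2*np.pi/5),-.0205+.028*np.sin(r+k*2*np.pi/5),.119] for k in range(5)]
q=proj('scene',P3); j=arm.get_image('scene')[:,:,::-1]; k=cv2.resize(j[230:310,240:345],None,fx=6,fy=6,interpolation=cv2.INTER_CUBIC)
for u in q: cv2.circle(k,tuple(int(x) for x in (u-[240,230])*6+3),4,(255,0,0),-1)
cv2.imwrite('pics/s3.png',k)
```

```text
mean [ 0.6168 -0.0207] core [ 0.6168 -0.0211]
[[19, 198, 142], [18, 193, 143], [19, 196, 146], [19, 195, 148], [19, 192, 146]]
[  14.9  -57.5 -129.7  159.8   87.7] [0.0253 0.0256 0.0243 0.0252 0.0251]
tooth 15.038961351517194 valley 51.038961351517194
```

View pics/s3.png

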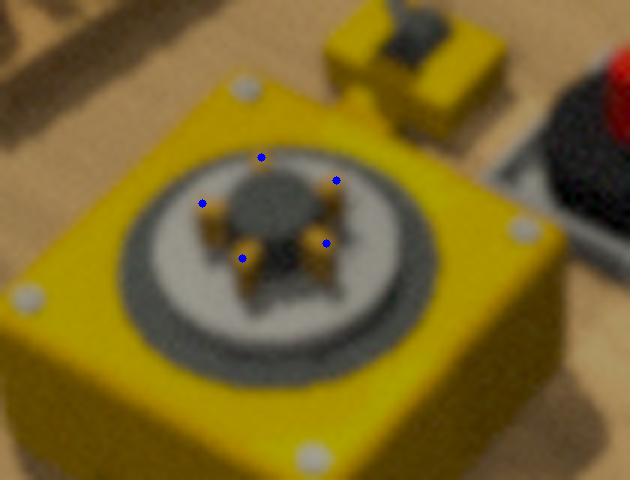

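The predicted teeth land on the real ones. The axis is (0.6168,-0.0208) and the valleys are at 51°+72k. I'll go to the carousel.

Call:
drive_tool --steps "-0.2 0.4 0 -0.07; -0.4 0.8 0 -0.16; -0.46 1 0 -0.165; -0.46 1 0 -0.165"

```text
time_s: 8.15
tool_pos: [0.4886, 0.2615, 0.2019]
tcp_rot: [-0.517, 3.097, 0.002]
contact_force: [0.7, -0.2, -1.5]
gripper_width: 0.0598
```

Run:
```python
from h import *
go((.4862,.3225,.12),109.1); go((.4862,.3225,.060),109.1)
```

```text
t 8.15 pos [0.4886 0.2615 0.2019] yaw 109.0 -> row [-0.146  0.487  0.683] -0.001
t 8.15 pos [0.4886 0.2615 0.2019] yaw 109.0 -> row [-0.145  0.486  1.183] -0.001
```

Call:
drive_tool --steps "-0.145 0.486 0 0; -0.145 0.486 0.4 0; -0.145 0.486 0.68 0; -0.145 0.486 0.68 0"

```text
time_s: 8.55
tool_pos: [0.4802, 0.3161, 0.116]
tcp_rot: [0.511, -3.089, 0.008]
contact_force: [-0.4, -0.7, 0.7]
gripper_width: 0.0598
```

Run:
```python
from h import *
go((.4862,.3225,.060),109.1)
j=arm.get_image('scene')
for c,s,p in blobs('scene',(100,110,60),(118,255,255),.01,100,j,(380,280,480,370)): print(c.round(1),s,p.round(4))
cv2.imwrite('pics/s4.png',cv2.resize(j[250:380,370:530,::-1],None,fx=4,fy=4,interpolation=cv2.INTER_CUBIC))
```

```text
t 8.55 pos [0.4802 0.3161 0.116 ] yaw 108.8 -> row [-0.07   0.036  0.466] -0.003
[421.3 302.5] 172 [0.4388 0.2529 0.01  ]
[461.9 312.4] 189 [0.4056 0.346  0.01  ]
[399.8 329. ] 205 [0.5368 0.2547 0.01  ]
[468.5 347.1] 220 [0.4841 0.4064 0.01  ]
[428.3 358.3] 239 [0.5655 0.3493 0.01  ]
```

View pics/s4.png

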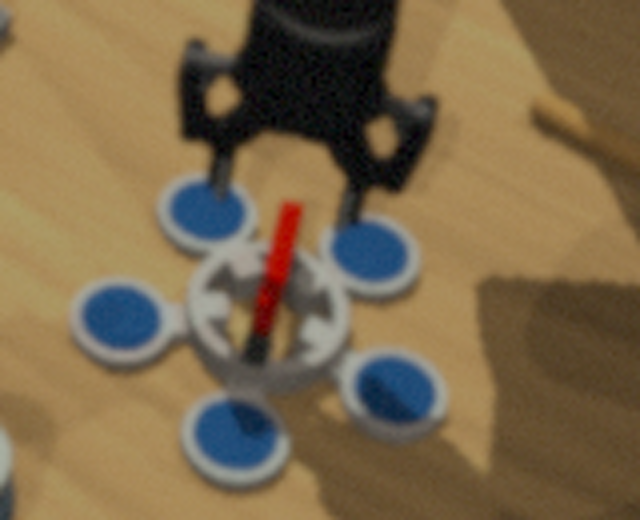

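The fingers straddle the bar at (275,270) in the crop, and the carousel hasn't moved. I'll descend slowly and grip.

Call:
drive_tool --steps "0 0 0.1 0; 0 0 0.25 0; 0 0 0.4 0; 0 0 0.48 0; 0 0 0.48 0"

```text
time_s: 9.1
tool_pos: [0.4841, 0.3193, 0.0634]
tcp_rot: [0.513, -3.099, 0.0]
contact_force: [-0.3, 0.0, 0.4]
gripper_width: 0.0598
```

Call:
drive_tool --steps "0 0 0 0; 0 0 0 0; 0 0 0 0; 0 0 0 0; 0 0 0 0" --gripper 1

```text
time_s: 9.6
tool_pos: [0.4847, 0.3212, 0.0649]
tcp_rot: [-0.515, 3.097, 0.003]
contact_force: [-2.0, 1.6, 5.0]
gripper_width: 0.0127
```

Run:
```python
from h import *
go((.4862,.3225,.18),109.1); print(arm.state())
j=arm.get_image('scene')
for c,s,p in blobs('scene',(100,110,60),(118,255,255),.01,100,j,(380,280,480,370)): print(c.round(1),s,p.round(4))
```

```text
t 9.6 pos [0.4847 0.3212 0.0649] yaw 108.9 -> row [-0.018  0.008 -0.959] -0.002
{'time_s': 9.6, 'q': array([ 0.58459536,  0.48618623, -0.3008856 ,  0.78100027,  0.00110422,
        0.25495739]), 'dq': array([-0.00094834,  0.00025661,  0.00140596, -0.00068713, -0.00353328,
       -0.00201493]), 'effort': array([-1.16075601e+00, -4.53204882e+01,  1.95409191e+01, -1.65761523e-01,
       -6.23482279e-01,  1.62286620e-02]), 'tool_pos': array([0.48470793, 0.32116022, 0.06485484]), 'tcp_rot': array([-0.51512066,  3.09700582,  0.00332577]), 'contact_force': array([-2.00689461,  1.62362662,  5.00739516]), 'wrist_torque': array([0.29902843, 0.29488059, 0.01680144]), 'gripper_width': 0.01274146984836573}
[418.4 303.2] 105 [0.4451 0.2486 0.01  ]
[462.9 314.1] 124 [0.4086 0.3504 0.01  ]
[399.2 328.7] 204 [0.5368 0.2531 0.01  ]
[467.5 347. ] 221 [0.4853 0.4045 0.01  ]
[427.6 357.9] 240 [0.5655 0.3475 0.01  ]
```

Call:
drive_tool --steps "0 0 -0.1 0; 0 0 -0.3 0; 0 0 -0.6 0; 0 0 -0.9 0; 0 0 -1 0"

```text
time_s: 10.15
tool_pos: [0.4854, 0.3206, 0.1869]
tcp_rot: [-0.514, 3.095, 0.002]
contact_force: [1.4, 0.6, -5.7]
gripper_width: 0.0125
```

Call:
drive_tool --steps "0 0 -0.4 -0.06; 0 0 -0.4 -0.12; 0 0 -0.4 -0.18; 0 0 -0.4 -0.24; 0 0 -0.4 -0.279"

```text
time_s: 10.65
tool_pos: [0.483, 0.3191, 0.2297]
tcp_rot: [1.352, -2.832, 0.002]
contact_force: [0.1, -0.5, -6.6]
gripper_width: 0.0125
```

Run:
```python
from h import *
go((.617,-.021,.23),141); print(arm.state()['gripper_width'])
s=arm.state(); z=s['tool_pos'][2]-.055
for n,b in(('scene',(350,200,500,400)),('top',(90,150,300,330))):
  for c,a,p in blobs(n,(100,110,40),(118,255,255),z,60,arm.get_image(n),b): print(n,c.round(1),a,(p-s['tool_pos']).round(4),np.degrees(np.arctan2(*(p-s['tool_pos'])[1::-1])).round(1))
```

```text
t 10.65 pos [0.483  0.3191 0.2297] yaw 141.1 -> row [ 1.503e+00 -2.650e+00  1.000e-03] 0.0
0.0124763236969379
scene [412.9 263. ] 205 [-0.0037 -0.0844 -0.055 ] -92.5
scene [485.1 284.5] 239 [-0.0447  0.0703 -0.055 ] 122.4
scene [413.8 298.3] 254 [ 0.0797 -0.03   -0.055 ] -20.6
scene [460.3 312.8] 270 [ 0.054   0.0651 -0.055 ] 50.3
scene [357.2 388.4] 152 [ 0.3227  0.0011 -0.055 ] 0.2
top [159.2 200.1] 489 [ 0.0802 -0.0287 -0.055 ] -19.7
top [108.5 208.2] 221 [ 0.0647  0.0636 -0.055 ] 44.5
top [187.7 245.2] 503 [-0.0025 -0.0829 -0.055 ] -91.7
top [105.3 273.6] 191 [-0.0552  0.0654 -0.055 ] 130.2
top [152.6 287.2] 503 [-0.0795 -0.021  -0.055 ] -165.2
```

Call:
drive_tool --steps "0.15 -0.25 0 0; 0.33 -0.55 0 0; 0.5 -0.88 0 0; 0.5 -0.88 0 0"

```text
time_s: 11.15
tool_pos: [0.5293, 0.2015, 0.2304]
tcp_rot: [1.336, -2.841, 0.006]
contact_force: [-0.7, -0.0, -6.1]
gripper_width: 0.0127
```

Call:
drive_tool --steps "0.17 -0.3 0 0; 0.33 -0.6 0 0; 0.5 -0.88 0 0; 0.5 -0.88 0 0"

```text
time_s: 11.55
tool_pos: [0.5731, 0.089, 0.2304]
tcp_rot: [1.337, -2.841, 0.005]
contact_force: [0.2, 1.1, -6.1]
gripper_width: 0.0125
```

Call:
drive_tool --steps "0.17 -0.3 0 0; 0.33 -0.6 0 0; 0.45 -0.8 0 0; 0.5 -0.88 0 0; 0.5 -0.88 0 0"

```text
time_s: 12.05
tool_pos: [0.6159, -0.0206, 0.2304]
tcp_rot: [1.343, -2.838, -0.001]
contact_force: [-0.6, 0.3, -6.0]
gripper_width: 0.0124
```

Run:
```python
from h import *
arm.get_image('top');go((.6157,-.021,.19),141); print(arm.state()['gripper_width'])
s=arm.state(); z=s['tool_pos'][2]-.055
for n,b in(('scene',(200,100,400,350)),('top',(220,100,450,300))):
  for c,a,p in blobs(n,(100,110,40),(118,255,255),z,60,arm.get_image(n),b): print(n,c.round(1),a,(p-s['tool_pos']).round(4),np.degrees(np.arctan2(*(p-s['tool_pos'])[1::-1])).round(1))
```

```text
t 12.1 pos [ 0.6154 -0.0193  0.2306] yaw 140.7 -> row [ 0.009 -0.012  0.338] -0.002
0.012353740118743559
scene [299.9 223.9] 155 [-0.0795 -0.0211 -0.055 ] -165.2
scene [258.6 230. ] 179 [-0.005  -0.0845 -0.055 ] -93.4
scene [321.1 249.8] 196 [-0.044   0.0704 -0.055 ] 122.0
scene [250.6 261.6] 206 [ 0.0795 -0.0307 -0.055 ] -21.1
scene [291.  274.6] 219 [ 0.0539  0.0649 -0.055 ] 50.3
```

Call:
drive_tool --steps "0 0 0.1 0; 0 0 0.2 0; 0 0 0.3 0; 0 0 0.34 0"

```text
time_s: 12.6
tool_pos: [0.6144, -0.0191, 0.1882]
tcp_rot: [1.348, -2.834, -0.003]
contact_force: [-0.8, -0.7, -6.4]
gripper_width: 0.0124
```

Call:
drive_tool --steps "0 0 0.03 0; 0 0 0.06 0; 0 0 0.09 0; 0 0 0.12 0; 0 0 0.12 0"

```text
time_s: 13.1
tool_pos: [0.6157, -0.0197, 0.1759]
tcp_rot: [1.348, -2.837, -0.0]
contact_force: [-0.1, 0.1, -4.6]
gripper_width: 0.0129
```

Call:
drive_tool --steps "0 0 0.03 0; 0 0 0.06 0; 0 0 0.09 0; 0 0 0.11 0; 0 0 0.11 0"

```text
time_s: 13.6
tool_pos: [0.6156, -0.0196, 0.1625]
tcp_rot: [1.348, -2.837, -0.001]
contact_force: [-0.1, 0.1, -6.4]
gripper_width: 0.0123
```

Run:
```python
from h import *
s=arm.state();print(s['contact_force'],s['wrist_torque']);go((.6157,-.021,.162),141)
```

```text
[-0.05545152  0.0569445  -6.43543819] [ 0.01510963  0.04580099 -0.0573181 ]
t 13.6 pos [ 0.6156 -0.0196  0.1625] yaw 140.8 -> row [ 0.008 -0.008  0.004] -0.001
```

Meshed, and the weight is still carried. I'll go down until it bottoms out.

Call:
drive_tool --steps "0 0 0.02 0; 0 0 0.035 0; 0 0 0.05 0; 0 0 0.05 0"

```text
time_s: 14.0
tool_pos: [0.6161, -0.0197, 0.1618]
tcp_rot: [-1.347, 2.835, -0.003]
contact_force: [-7.6, 0.5, 16.9]
gripper_width: 0.0122
```

Call:
drive_tool --steps "0 0 0 0; 0 0 0 0; 0 0 0 0; 0 0 0 0" --gripper 0.3

```text
time_s: 14.4
tool_pos: [0.6163, -0.0196, 0.1571]
tcp_rot: [-1.348, 2.837, -0.0]
contact_force: [0.8, -0.3, 0.8]
gripper_width: 0.0597
```

Call:
drive_tool --steps "0 0 -0.2 0; 0 0 -0.5 0; 0 0 -0.8 0; 0 0 -0.8 0"

```text
time_s: 14.8
tool_pos: [0.6191, -0.0197, 0.2586]
tcp_rot: [-1.345, 2.83, -0.007]
contact_force: [0.8, 0.7, 0.8]
gripper_width: 0.0596
```

Call:
drive_tool --steps "0.4 -0.3 0 0.07; 0.7 -0.6 0 0.15; 0.9 -0.9 0 0.22; 0.9 -0.9 0 0.29; 0.9 -0.9 0 0.36"

```text
time_s: 15.3
tool_pos: [0.6315, -0.1739, 0.2514]
tcp_rot: [0.248, -3.13, -0.001]
contact_force: [0.1, -0.0, -0.4]
gripper_width: 0.0597
```

Run:
```python
from h import *
arm.get_image('top')
for n,b in(('scene',(200,100,400,350)),('top',(220,100,450,300))):
  L=[(c,a,p) for c,a,p in blobs(n,(100,110,40),(118,255,255),.107,60,arm.get_image(n),b)]
  for c,a,p in L: print(n,c.round(1),a,p.round(4))
  m=np.mean([p for _,_,p in L],0); print('mean',m.round(4))
go((.5423,-.2837,.2),83.5)
```

```text
scene [300.4 244.1] 155 [ 0.5364 -0.042   0.107 ]
scene [260.3 250.8] 163 [ 0.6127 -0.1041  0.107 ]
scene [321.3 270.1] 186 [0.5716 0.0506 0.107 ]
scene [253.2 282. ] 193 [ 0.696  -0.0502  0.107 ]
scene [292.  295.2] 216 [0.6708 0.0452 0.107 ]
mean [ 0.6175 -0.0201  0.107 ]
top [342.2 139. ] 410 [ 0.6969 -0.0492  0.107 ]
top [294.1 151.1] 416 [0.6716 0.0464 0.107 ]
top [369.1 180.4] 421 [ 0.6137 -0.1031  0.107 ]
top [291.1 200.6] 425 [0.5723 0.0515 0.107 ]
top [337.6 218.8] 427 [ 0.5367 -0.0406  0.107 ]
mean [ 0.6183 -0.019   0.107 ]
t 15.45 pos [ 0.6313 -0.1718  0.252 ] yaw 99.7 -> row [ 0.888 -0.795  0.434] 0.141
```

Both cameras agree that the carousel is seated: the pads mesh at z=0.107 and the centre is (0.618,-0.0195). I'll fetch the first pot, at (0.542,-0.284).

Call:
drive_tool --steps "0.3 -0.27 0 0.07; 0.6 -0.55 0.2 0.14; 0.89 -0.795 0.5 0.14; 0.89 -0.795 0.8 0.14; 0.89 -0.795 1 0.14"

```text
time_s: 15.95
tool_pos: [0.5389, -0.2837, 0.13]
tcp_rot: [-0.176, -3.133, -0.002]
contact_force: [-0.6, 0.8, 0.4]
gripper_width: 0.06
```

Call:
drive_tool --steps "0 0 0 0; 0 0 0 0"

```text
time_s: 16.15
tool_pos: [0.5422, -0.2829, 0.1333]
tcp_rot: [-0.173, -3.136, -0.0]
contact_force: [0.1, 0.0, 0.2]
gripper_width: 0.06
```

Run:
```python
from h import *
go((.5423,-.2837,.03),83.8); j=arm.get_image('scene')
cv2.imwrite('pics/s5.png',cv2.resize(j[140:270,170:330,::-1],None,fx=4,fy=4,interpolation=cv2.INTER_CUBIC))
```

```text
t 16.15 pos [ 0.5422 -0.2829  0.1333] yaw 83.7 -> row [-0.002 -0.007  0.861] -0.001
```

View pics/s5.png

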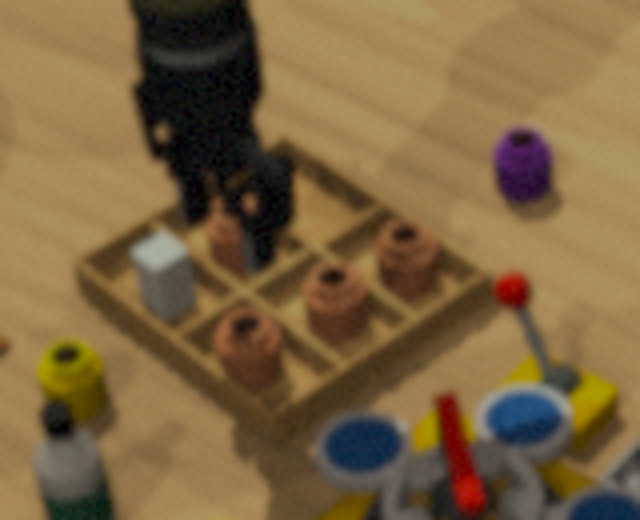

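The gripper stands about 10 cm above pot A, at (248,345) in the crop. I'll descend, grip and lift.

Call:
drive_tool --steps "0 0 0.3 0; 0 0 0.6 0; 0 0 0.78 0; 0 0 0.85 0; 0 0 0.85 0"

```text
time_s: 16.7
tool_pos: [0.5429, -0.2832, 0.0316]
tcp_rot: [0.175, 3.136, -0.0]
contact_force: [-0.8, -0.3, -0.1]
gripper_width: 0.0599
```

Call:
drive_tool --steps "0 0 0 0; 0 0 0 0; 0 0 0 0; 0 0 0 0" --gripper 1

```text
time_s: 17.1
tool_pos: [0.5442, -0.2842, 0.0336]
tcp_rot: [0.176, 3.132, -0.003]
contact_force: [-0.5, 0.2, 7.1]
gripper_width: 0.0426
```

Call:
drive_tool --steps "0 0 -0.2 0; 0 0 -0.5 0; 0 0 -0.8 0; 0 0 -1 0"

```text
time_s: 17.5
tool_pos: [0.5431, -0.284, 0.1545]
tcp_rot: [0.177, 3.133, -0.003]
contact_force: [0.3, -0.9, -1.0]
gripper_width: 0.0417
```

Call:
drive_tool --steps "0 0 -0.3 0; 0 0 -0.5 0; 0 0 -0.5 0"

```text
time_s: 17.8
tool_pos: [0.5444, -0.2847, 0.2161]
tcp_rot: [0.177, 3.128, -0.006]
contact_force: [-0.2, 0.3, -0.9]
gripper_width: 0.0423
```

Run:
```python
from h import *
go((.6964,-.0497,.2),75)
```

```text
t 17.8 pos [ 0.5444 -0.2847  0.2161] yaw 83.5 -> row [-1.037  2.089  0.136] 0.074
```

Call:
drive_tool --steps "-0.15 0.3 0 0; -0.33 0.65 0 0; -0.5 1 0 0; -0.52 1 0 0"

```text
time_s: 18.2
tool_pos: [0.6197, -0.1662, 0.2099]
tcp_rot: [0.167, 3.137, 0.004]
contact_force: [-0.6, -0.7, -1.0]
gripper_width: 0.0426
```

Call:
drive_tool --steps "-0.15 0.3 0 0; -0.33 0.65 0 0; -0.5 1 0 0; -0.52 1 0 0"

```text
time_s: 18.6
tool_pos: [0.6951, -0.054, 0.2094]
tcp_rot: [-0.168, -3.137, -0.004]
contact_force: [-0.8, -0.9, -1.9]
gripper_width: 0.0423
```

Call:
drive_tool --steps "0 0.09 0 0.06; 0 0.09 0.1 0.06; 0 0.09 0.2 0.06; 0 0.09 0.2 0.06"

```text
time_s: 19.0
tool_pos: [0.6919, -0.0493, 0.1836]
tcp_rot: [-0.363, -3.114, 0.001]
contact_force: [0.0, 0.1, -0.5]
gripper_width: 0.0419
```

Run:
```python
from h import *
arm.get_image('top');go((.6964,-.0497,.1366),None);print(arm.state()['gripper_width'])
```

```text
t 19.05 pos [ 0.6925 -0.0493  0.1848] yaw 76.7 -> row [-0.034  0.005  0.402] 0
0.04199775338418483
```

Call:
drive_tool --steps "-0.02 0 0.15 0; -0.02 0 0.28 0; -0.02 0 0.36 0; -0.02 0 0.4 0; -0.02 0 0.4 0"

```text
time_s: 19.55
tool_pos: [0.6962, -0.0491, 0.1386]
tcp_rot: [-0.365, -3.119, 0.0]
contact_force: [-0.4, 0.9, -1.3]
gripper_width: 0.042
```

Run:
```python
from h import *
go((.6964,-.0497,.1366),None);print(arm.state()['contact_force'])
```

```text
t 19.55 pos [ 0.6962 -0.0491  0.1386] yaw 76.7 -> row [-0.003 -0.004  0.016] 0
[-0.43484705  0.9049555  -1.34062971]
```

Call:
drive_tool --steps "0 0 0.01 0; 0 0 0.02 0; 0 0 0.02 0"

```text
time_s: 19.85
tool_pos: [0.697, -0.0488, 0.1372]
tcp_rot: [0.365, 3.119, 0.0]
contact_force: [0.3, 0.0, -1.5]
gripper_width: 0.0426
```

Call:
drive_tool --steps "0 0 0 0; 0 0 0 0; 0 0 0 0" --gripper 0.35

```text
time_s: 20.15
tool_pos: [0.6969, -0.0488, 0.1371]
tcp_rot: [0.365, 3.12, 0.0]
contact_force: [-0.2, -0.0, 0.1]
gripper_width: 0.0551
```

Call:
drive_tool --steps "0 0 -0.2 0; 0 0 -0.5 0; 0 0 -0.8 0; 0 0 -0.8 0"

```text
time_s: 20.55
tool_pos: [0.6997, -0.049, 0.2394]
tcp_rot: [0.364, 3.109, 0.001]
contact_force: [0.9, -0.3, 0.6]
gripper_width: 0.0557
```

Call:
drive_tool --steps "0.3 -0.4 0 0; 0.6 -0.8 0 0; 0.8 -1 0 -0.06; 0.8 -1 0 -0.06" --gripper 0.3

```text
time_s: 20.95
tool_pos: [0.5694, -0.1456, 0.2321]
tcp_rot: [-0.181, -3.13, 0.001]
contact_force: [0.5, -0.4, 0.0]
gripper_width: 0.0599
```

Run:
```python
from h import *
go((.4712,-.2697,.0313),83.8)
i=arm.get_image('top');j=arm.get_image('scene')
cv2.imwrite('pics/p1.png',np.hstack([cv2.resize(a[:,:,::-1],(400,400),interpolation=cv2.INTER_CUBIC) for a in (i[110:240,265:395],j[190:320,225:355])]))
```

```text
t 20.95 pos [ 0.5694 -0.1456  0.2321] yaw 83.4 -> row [ 0.684 -1.12   1.678] -0.004
```

View pics/p1.png

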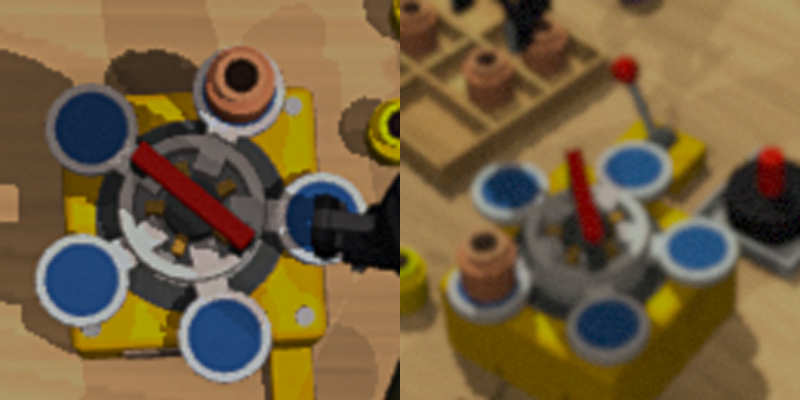

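Pot A stands upright on its pad, at (241,75) in the left crop. Next is pot B.

Call:
drive_tool --steps "0.25 -0.4 0 0; 0.45 -0.8 0 0; 0.684 -1 0.2 0; 0.684 -1 0.6 0; 0.684 -1 0.6 0"

```text
time_s: 21.55
tool_pos: [0.4762, -0.2514, 0.155]
tcp_rot: [-0.179, -3.126, -0.009]
contact_force: [-1.7, 1.1, -0.4]
gripper_width: 0.0602
```

Call:
drive_tool --steps "0 -0.12 0 0; 0 -0.12 0.2 0; 0 -0.12 0.2 0; 0 -0.12 0.2 0"

```text
time_s: 21.95
tool_pos: [0.4809, -0.2681, 0.1383]
tcp_rot: [0.175, 3.135, -0.002]
contact_force: [-0.0, 0.4, -0.3]
gripper_width: 0.0596
```

Run:
```python
from h import *
arm.get_image('top'); go((.4712,-.2697,.0313),83.8)
e=at('top',(343.3,134.4),.152); print('potA',e.round(4))
```

```text
t 22.0 pos [ 0.4809 -0.2681  0.1385] yaw 83.6 -> row [ 0.081 -0.021  0.894] -0.002
potA [ 0.6948 -0.0496  0.152 ]
```

Call:
drive_tool --steps "0.08 -0.02 0.1 0; 0.08 -0.02 0.5 0; 0.08 -0.02 0.75 0; 0.08 -0.02 0.89 0; 0.08 -0.02 0.89 0"

```text
time_s: 22.5
tool_pos: [0.4686, -0.2683, 0.029]
tcp_rot: [-0.176, -3.134, -0.002]
contact_force: [0.3, -0.5, 0.6]
gripper_width: 0.0603
```

Call:
drive_tool --steps "0 0 0 0; 0 0 0 0; 0 0 0 0; 0 0 0 0" --gripper 1

```text
time_s: 22.9
tool_pos: [0.4708, -0.2699, 0.0319]
tcp_rot: [0.177, 3.133, -0.003]
contact_force: [0.6, 0.5, 6.2]
gripper_width: 0.0421
```

Call:
drive_tool --steps "0 0 -0.2 0; 0 0 -0.5 0; 0 0 -0.8 0; 0 0 -1 0"

```text
time_s: 23.3
tool_pos: [0.47, -0.2696, 0.153]
tcp_rot: [0.177, 3.133, -0.003]
contact_force: [1.0, 0.3, -0.1]
gripper_width: 0.0426
```

Call:
drive_tool --steps "0 0 -0.3 0; 0 0 -0.5 0; 0 0 -0.5 0"

```text
time_s: 23.6
tool_pos: [0.4713, -0.2704, 0.2144]
tcp_rot: [0.177, 3.129, -0.006]
contact_force: [-0.0, -0.0, -1.1]
gripper_width: 0.0424
```

Run:
```python
from h import *
go((.572,.051,.2),None)
```

```text
t 23.6 pos [ 0.4713 -0.2704  0.2144] yaw 83.5 -> row [-0.531  2.756  0.115] 0
```

Call:
drive_tool --steps "-0.06 0.3 0 0; -0.12 0.6 0 0; -0.18 0.92 0 0; -0.18 0.92 0 0"

```text
time_s: 24.0
tool_pos: [0.5032, -0.1579, 0.2091]
tcp_rot: [-0.169, -3.136, -0.003]
contact_force: [-0.9, -0.4, -0.1]
gripper_width: 0.0421
```

Call:
drive_tool --steps "-0.06 0.3 0 0; -0.12 0.6 0 0; -0.18 0.92 0 0; -0.18 0.92 0 0"

```text
time_s: 24.4
tool_pos: [0.5376, -0.0512, 0.2091]
tcp_rot: [-0.169, -3.137, -0.002]
contact_force: [0.4, -0.3, -0.5]
gripper_width: 0.0421
```

Call:
drive_tool --steps "-0.06 0.3 0 0.07; -0.12 0.6 0 0.14; -0.175 0.92 0 0.21; -0.175 0.92 0 0.28; -0.175 0.92 0 0.28"

```text
time_s: 24.9
tool_pos: [0.5698, 0.0528, 0.2091]
tcp_rot: [-1.034, -2.965, 0.002]
contact_force: [-0.9, -1.2, 0.2]
gripper_width: 0.0421
```

Run:
```python
from h import *
arm.get_image('top');arm.get_image('top'); go((.572,.051,.138),None);print(arm.state()['gripper_width'])
```

```text
t 25.0 pos [0.5696 0.0518 0.2093] yaw 51.6 -> row [-0.021  0.008  0.594] 0
0.04195095995656011
```

Call:
drive_tool --steps "-0.02 0.01 0.2 0; -0.02 0.01 0.4 0; -0.02 0.01 0.53 0; -0.02 0.01 0.59 0; -0.02 0.01 0.59 0"

```text
time_s: 25.5
tool_pos: [0.5717, 0.0512, 0.1381]
tcp_rot: [-1.037, -2.963, 0.002]
contact_force: [0.8, -0.6, -0.0]
gripper_width: 0.0423
```

Call:
drive_tool --steps "0 0 0.01 0; 0 0 0.02 0; 0 0 0.03 0; 0 0 0.03 0"

```text
time_s: 25.9
tool_pos: [0.573, 0.0523, 0.1359]
tcp_rot: [1.036, 2.965, 0.0]
contact_force: [0.2, 1.0, 0.3]
gripper_width: 0.0424
```

Run:
```python
from h import *
go((.572,.051,.134),None);print(arm.state()['gripper_width'],arm.state()['contact_force'])
```

```text
t 25.9 pos [0.573  0.0523 0.1359] yaw 51.5 -> row [-0.    -0.014  0.016] 0
0.042414300319916685 [0.16464376 0.95006546 0.30828794]
```

Call:
drive_tool --steps "0 0 0.005 0; 0 0 0.005 0; 0 0 0.005 0; 0 0 0.005 0" --gripper 0.35

```text
time_s: 26.3
tool_pos: [0.5728, 0.0523, 0.135]
tcp_rot: [1.037, 2.965, 0.0]
contact_force: [0.3, -0.4, -0.6]
gripper_width: 0.0556
```

Call:
drive_tool --steps "0 0 -0.2 0; 0 0 -0.5 0; 0 0 -0.8 0; 0 0 -0.8 -0.07; 0 0 -0.8 -0.14"

```text
time_s: 26.8
tool_pos: [0.5739, 0.0524, 0.2328]
tcp_rot: [0.603, 3.079, 0.002]
contact_force: [0.0, 0.5, -0.3]
gripper_width: 0.0555
```

Call:
drive_tool --steps "0 0 0 -0.07; 0 0 0 -0.14; 0 0 0 -0.14" --gripper 0.3

```text
time_s: 27.1
tool_pos: [0.5728, 0.0523, 0.231]
tcp_rot: [0.177, 3.137, 0.0]
contact_force: [0.7, 0.2, 0.2]
gripper_width: 0.0595
```

Run:
```python
from h import *
go((.4084,-.26,.14),83.8)
```

```text
t 27.1 pos [0.5728 0.0523 0.231 ] yaw 83.5 -> row [ 1.067 -2.74   0.758] -0.002
```

Call:
drive_tool --steps "0.13 -0.35 0 0; 0.26 -0.7 0 0; 0.36 -0.92 0 0; 0.36 -0.92 0 0"

```text
time_s: 27.5
tool_pos: [0.5152, -0.055, 0.231]
tcp_rot: [-0.188, -3.134, 0.001]
contact_force: [-0.3, 0.9, -0.4]
gripper_width: 0.0598
```

Call:
drive_tool --steps "0.13 -0.35 0 0; 0.26 -0.7 0 0; 0.36 -0.92 0 0; 0.36 -0.92 0 0"

```text
time_s: 27.9
tool_pos: [0.4609, -0.1593, 0.231]
tcp_rot: [-0.187, -3.136, 0.001]
contact_force: [0.3, 0.1, 0.3]
gripper_width: 0.0595
```

Call:
drive_tool --steps "0.13 -0.35 0 0; 0.26 -0.7 0 0; 0.35 -0.9 0.3 0; 0.35 -0.9 0.7 0; 0.35 -0.9 0.75 0"

```text
time_s: 28.4
tool_pos: [0.405, -0.2575, 0.1364]
tcp_rot: [-0.18, -3.128, -0.008]
contact_force: [-1.7, 1.1, -0.7]
gripper_width: 0.0601
```

Run:
```python
from h import *
arm.get_image('top');i=arm.get_image('top'); go((.4084,-.26,.0305),83.8)
j=arm.get_image('scene')
cv2.imwrite('pics/p2.png',np.hstack([cv2.resize(a[:,:,::-1],(400,400),interpolation=cv2.INTER_CUBIC) for a in (i[110:240,265:395],j[140:270,200:330])]))
```

```text
t 28.5 pos [ 0.4079 -0.2587  0.1401] yaw 83.5 -> row [-0.008 -0.013  0.913] -0.002
```

View pics/p2.png

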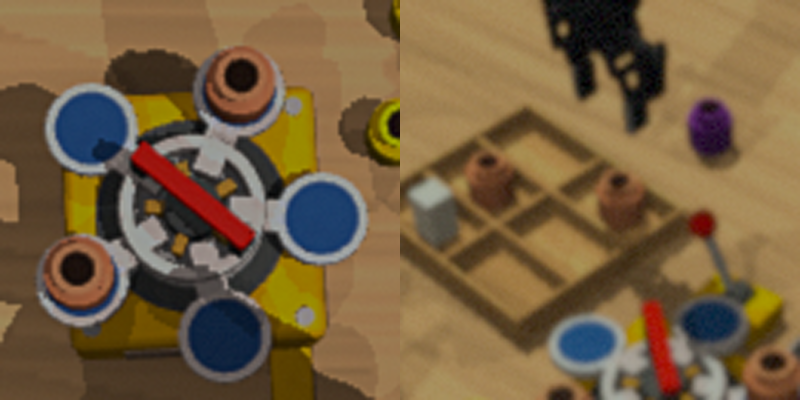

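Pots A and B stand on their pads, at (241,75) and (78,270) in the left crop. Now pot C.

Call:
drive_tool --steps "0 -0.01 0.1 0; 0 -0.01 0.5 0; 0 -0.01 0.75 0; 0 -0.01 0.91 0; 0 -0.01 0.91 0"

```text
time_s: 29.05
tool_pos: [0.4089, -0.2605, 0.0315]
tcp_rot: [-0.175, -3.136, -0.001]
contact_force: [-1.1, -0.6, 0.9]
gripper_width: 0.06
```

Call:
drive_tool --steps "0 0 0 0; 0 0 0 0; 0 0 0 0; 0 0 0 0" --gripper 1

```text
time_s: 29.45
tool_pos: [0.4105, -0.2621, 0.0341]
tcp_rot: [0.176, 3.131, -0.003]
contact_force: [0.0, 1.2, 7.9]
gripper_width: 0.0422
```

Call:
drive_tool --steps "0 0 -0.2 0; 0 0 -0.5 0; 0 0 -0.8 0; 0 0 -1 0"

```text
time_s: 29.85
tool_pos: [0.4093, -0.262, 0.1553]
tcp_rot: [0.177, 3.132, -0.004]
contact_force: [-0.1, -0.2, -1.2]
gripper_width: 0.0423
```

Call:
drive_tool --steps "0 0 -0.3 0; 0 0 -0.5 0; 0 0 -0.5 0"

```text
time_s: 30.15
tool_pos: [0.4105, -0.2628, 0.2165]
tcp_rot: [0.177, 3.128, -0.008]
contact_force: [-0.0, -0.9, -0.5]
gripper_width: 0.0421
```

Run:
```python
from h import *
go((.5366,-.0413,.2),None)
```

```text
t 30.15 pos [ 0.4105 -0.2628  0.2165] yaw 83.5 -> row [-0.835  1.953  0.136] 0
```

Call:
drive_tool --steps "-0.13 0.3 0 0; -0.26 0.6 0 0; -0.42 0.97 0 0; -0.42 0.97 0 0"

```text
time_s: 30.55
tool_pos: [0.4733, -0.147, 0.2113]
tcp_rot: [0.167, 3.136, 0.003]
contact_force: [-0.2, -0.8, -0.6]
gripper_width: 0.042
```

Call:
drive_tool --steps "-0.13 0.3 0 -0.06; -0.26 0.6 0 -0.12; -0.4 0.97 0 -0.16; -0.41 0.97 0 -0.16; -0.41 0.97 0 -0.16"

```text
time_s: 31.05
tool_pos: [0.533, -0.0405, 0.211]
tcp_rot: [0.327, -3.123, 0.001]
contact_force: [-0.0, 0.1, -1.4]
gripper_width: 0.0423
```

Run:
```python
from h import *
arm.get_image('top');arm.get_image('top'); go((.5366,-.0413,.14),None);print(arm.state()['gripper_width'])
```

```text
t 31.15 pos [ 0.5323 -0.0419  0.2112] yaw 101.8 -> row [-0.037 -0.003  0.593] 0
0.041873933945689244
```

Call:
drive_tool --steps "-0.03 0 0.2 0; -0.03 0 0.4 0; -0.03 0 0.53 0; -0.03 0 0.59 0; -0.03 0 0.59 0"

```text
time_s: 31.65
tool_pos: [0.5354, -0.0414, 0.14]
tcp_rot: [0.321, -3.123, -0.0]
contact_force: [-1.1, 0.2, -1.5]
gripper_width: 0.0421
```

Call:
drive_tool --steps "0 0 0.01 0; 0 0 0.02 0; 0 0 0.03 0; 0 0 0.03 0"

```text
time_s: 32.05
tool_pos: [0.537, -0.0403, 0.1377]
tcp_rot: [-0.325, 3.124, -0.0]
contact_force: [0.8, 0.2, -1.4]
gripper_width: 0.042
```

Run:
```python
from h import *
go((.5366,-.0413,.136),None);print(arm.state()['gripper_width'],arm.state()['contact_force'])
```

```text
t 32.05 pos [ 0.537  -0.0403  0.1377] yaw 101.9 -> row [ 0.005 -0.007  0.014] 0
0.04204968840552802 [ 0.75578011  0.2415111  -1.36282743]
```

Call:
drive_tool --steps "0 0 0.015 0; 0 0 0.015 0; 0 0 0.015 0"

```text
time_s: 32.35
tool_pos: [0.5371, -0.0403, 0.1361]
tcp_rot: [-0.325, 3.124, -0.0]
contact_force: [-1.6, 0.7, 4.1]
gripper_width: 0.0421
```

Call:
drive_tool --steps "0 0 0 0; 0 0 0 0; 0 0 0 0" --gripper 0.35

```text
time_s: 32.65
tool_pos: [0.5366, -0.0403, 0.1353]
tcp_rot: [0.325, -3.124, -0.0]
contact_force: [0.1, 0.9, 0.1]
gripper_width: 0.0555
```

Call:
drive_tool --steps "0 0 -0.2 0; 0 0 -0.5 0; 0 0 -0.8 0; 0 0 -0.8 0.07; 0 0 -0.8 0.16"

```text
time_s: 33.15
tool_pos: [0.5378, -0.0404, 0.2331]
tcp_rot: [0.139, 3.135, -0.0]
contact_force: [0.7, 0.7, -0.2]
gripper_width: 0.0555
```

Call:
drive_tool --steps "0 0 0 0; 0 0 0 0" --gripper 0.3

```text
time_s: 33.35
tool_pos: [0.5365, -0.0403, 0.2312]
tcp_rot: [-0.125, -3.138, -0.0]
contact_force: [-0.2, -0.2, -0.3]
gripper_width: 0.0599
```

Run:
```python
from h import *
go((.4628,-.3738,.14),83.8)
```

```text
t 33.35 pos [ 0.5365 -0.0403  0.2312] yaw 85.4 -> row [ 0.39  -2.819  0.76 ] 0.014
```

Call:
drive_tool --steps "0.04 -0.35 0 0; 0.08 -0.7 0 0; 0.13 -0.94 0 0; 0.13 -0.94 0 0"

```text
time_s: 33.75
tool_pos: [0.5107, -0.1543, 0.231]
tcp_rot: [-0.133, -3.138, 0.001]
contact_force: [0.1, -0.5, 0.3]
gripper_width: 0.0596
```

Call:
drive_tool --steps "0.04 -0.35 0 0; 0.08 -0.7 0 0; 0.13 -0.94 0 0; 0.13 -0.94 0 0"

```text
time_s: 34.15
tool_pos: [0.4864, -0.2649, 0.231]
tcp_rot: [-0.133, -3.138, 0.001]
contact_force: [0.5, 0.2, 0.2]
gripper_width: 0.0596
```

Call:
drive_tool --steps "0.04 -0.35 0 0; 0.08 -0.7 0 0; 0.13 -0.94 0.3 0.014; 0.13 -0.94 0.7 0.014; 0.13 -0.94 0.76 0.014"

```text
time_s: 34.65
tool_pos: [0.4587, -0.3702, 0.1345]
tcp_rot: [-0.172, -3.128, -0.012]
contact_force: [-1.5, 1.1, 0.2]
gripper_width: 0.0595
```

Run:
```python
from h import *
arm.get_image('top');i=arm.get_image('top'); go((.4628,-.3738,.0305),83.8)
```

```text
t 34.75 pos [ 0.4613 -0.3714  0.1387] yaw 83.8 -> row [-0.019 -0.022  0.902] -0.0
```

Call:
drive_tool --steps "-0.01 -0.015 0.1 0; -0.01 -0.015 0.5 0; -0.01 -0.015 0.75 0; -0.01 -0.015 0.9 0; -0.01 -0.015 0.9 0"

```text
time_s: 35.25
tool_pos: [0.4631, -0.3744, 0.0313]
tcp_rot: [-0.171, -3.135, -0.002]
contact_force: [-0.8, 0.2, 0.8]
gripper_width: 0.0601
```

Call:
drive_tool --steps "0 0 0 0; 0 0 0 0; 0 0 0 0; 0 0 0 0" --gripper 1

```text
time_s: 35.65
tool_pos: [0.4648, -0.3767, 0.0346]
tcp_rot: [0.173, 3.133, -0.004]
contact_force: [0.3, 0.4, 7.2]
gripper_width: 0.042
```

Call:
drive_tool --steps "0 0 -0.2 0; 0 0 -0.5 0; 0 0 -0.8 0; 0 0 -1 0"

```text
time_s: 36.05
tool_pos: [0.4639, -0.3764, 0.1555]
tcp_rot: [0.174, 3.134, -0.004]
contact_force: [0.5, -0.3, -0.5]
gripper_width: 0.0422
```

Call:
drive_tool --steps "0 0 -0.3 0; 0 0 -0.5 0; 0 0 -0.5 0"

```text
time_s: 36.35
tool_pos: [0.4651, -0.3773, 0.217]
tcp_rot: [0.174, 3.13, -0.008]
contact_force: [0.9, -0.3, -0.5]
gripper_width: 0.042
```

Run:
```python
from h import *
go((.6132,-.1036,.2),None)
```

```text
t 36.35 pos [ 0.4651 -0.3773  0.217 ] yaw 83.6 -> row [-0.974  2.404  0.137] 0
```

Call:
drive_tool --steps "-0.11 0.27 0 0; -0.22 0.54 0 0; -0.325 0.8 0 0; -0.325 0.8 0 0"

```text
time_s: 36.75
tool_pos: [0.5134, -0.281, 0.2112]
tcp_rot: [-0.167, -3.136, -0.004]
contact_force: [-0.0, 0.2, -0.3]
gripper_width: 0.0418
```

Call:
drive_tool --steps "-0.11 0.27 0 0; -0.22 0.54 0 0; -0.325 0.8 0 0; -0.325 0.8 0 0"

```text
time_s: 37.15
tool_pos: [0.5629, -0.1906, 0.2113]
tcp_rot: [-0.167, -3.137, -0.002]
contact_force: [-0.5, 0.1, -0.6]
gripper_width: 0.042
```

Call:
drive_tool --steps "-0.11 0.27 0 0.07; -0.22 0.54 0 0.14; -0.32 0.8 0 0.21; -0.32 0.8 0 0.28; -0.32 0.8 0 0.34"

```text
time_s: 37.65
tool_pos: [0.6103, -0.1023, 0.2112]
tcp_rot: [-1.216, -2.895, 0.002]
contact_force: [-0.1, -1.0, -1.1]
gripper_width: 0.0417
```

Run:
```python
from h import *
arm.get_image('top');arm.get_image('top'); go((.6132,-.1036,.1405),None);print(arm.state()['gripper_width'])
```

```text
t 37.75 pos [ 0.61   -0.103   0.2114] yaw 44.7 -> row [-0.023  0.017  0.591] 0
0.04224970871570849
```

Call:
drive_tool --steps "-0.02 0.01 0.2 0; -0.02 0.01 0.4 0; -0.02 0.01 0.53 0; -0.02 0.01 0.59 0; -0.02 0.01 0.59 0"

```text
time_s: 38.25
tool_pos: [0.6119, -0.1037, 0.1402]
tcp_rot: [-1.208, -2.897, 0.001]
contact_force: [-1.5, -0.0, -0.6]
gripper_width: 0.0418
```

Call:
drive_tool --steps "0 0 0.01 0; 0 0 0.02 0; 0 0 0.03 0; 0 0 0.035 0; 0 0 0.035 0"

```text
time_s: 38.75
tool_pos: [0.6133, -0.1031, 0.1375]
tcp_rot: [1.21, 2.899, 0.0]
contact_force: [1.1, 0.1, -0.5]
gripper_width: 0.0421
```

Run:
```python
from h import *
go((.6132,-.1036,.1366),None);print(arm.state()['gripper_width'],arm.state()['contact_force'])
```

```text
t 38.75 pos [ 0.6133 -0.1031  0.1375] yaw 44.7 -> row [-0.003 -0.004  0.008] 0
0.042097175212958145 [ 1.12816574  0.11524754 -0.48812415]
```

Call:
drive_tool --steps "0 0 0.01 0; 0 0 0.01 0"

```text
time_s: 38.95
tool_pos: [0.6135, -0.1031, 0.1366]
tcp_rot: [1.21, 2.898, 0.0]
contact_force: [0.6, 0.6, 1.0]
gripper_width: 0.0417
```

Call:
drive_tool --steps "0 0 0 0; 0 0 0 0; 0 0 0 0" --gripper 0.35

```text
time_s: 39.25
tool_pos: [0.6131, -0.1031, 0.1361]
tcp_rot: [-1.21, -2.899, -0.0]
contact_force: [-0.1, 0.2, 0.5]
gripper_width: 0.0552
```

Call:
drive_tool --steps "0 0 -0.2 0; 0 0 -0.5 0; 0 0 -0.8 0; 0 0 -0.8 -0.07; 0 0 -0.8 -0.14"

```text
time_s: 39.75
tool_pos: [0.6142, -0.1033, 0.234]
tcp_rot: [0.784, 3.038, 0.001]
contact_force: [0.4, 0.9, -1.0]
gripper_width: 0.0559
```

Call:
drive_tool --steps "0 0 0 -0.07; 0 0 0 -0.14; 0 0 0 -0.21; 0 0 0 -0.24; 0 0 0 -0.24"

```text
time_s: 40.25
tool_pos: [0.6131, -0.1031, 0.232]
tcp_rot: [-0.049, -3.141, -0.0]
contact_force: [-0.3, 0.0, 0.5]
gripper_width: 0.0555
```

Call:
drive_tool --steps "0.3 -0.3 0 0; 0.6 -0.6 0 0; 0.9 -0.9 0 0; 1 -0.9 0 0" --gripper 1

```text
time_s: 40.65
tool_pos: [0.4867, -0.2101, 0.2321]
tcp_rot: [-0.058, -3.139, 0.002]
contact_force: [0.2, -0.1, -0.1]
gripper_width: 0.0004
```

Run:
```python
from h import *
i=arm.get_image('top');j=arm.get_image('scene')
cv2.imwrite('pics/p3.png',np.hstack([cv2.resize(a[:,:,::-1],(400,400),interpolation=cv2.INTER_CUBIC) for a in (i[110:240,265:395],j[200:330,225:355])]))
go((.444,-.175,.2),90)
for c,s,p in blobs('scene',(0,180,100),(8,255,255),.092,20,j,(200,180,400,310)): print('red',c.round(1),s,p.round(4))
for c,s,p in blobs('top',(0,180,100),(8,255,255),.092,20,i,(200,120,400,310)): print('redt',c.round(1),s,p.round(4))
```

```text
t 40.75 pos [ 0.4879 -0.2078  0.2324] yaw 88.0 -> row [0.375 0.261 0.27 ] -0.017
red [297.3 211.9] 47 [ 0.4398 -0.1334  0.092 ]
red [345.4 241. ] 44 [0.4489 0.0296 0.092 ]
red [284.7 254. ] 144 [ 0.5745 -0.0607  0.092 ]
redt [326.2 172.3] 277 [ 0.6322 -0.0177  0.092 ]
redt [382.  266.3] 100 [ 0.4435 -0.13    0.092 ]
redt [307.9 271.2] 86 [0.4331 0.0175 0.092 ]
```

View pics/p3.png

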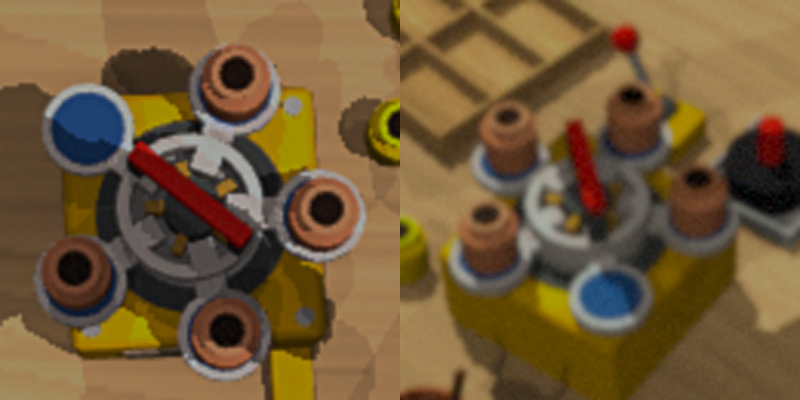

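Run:
```python
from h import *
i=arm.get_image('top')
for c,a,p in blobs('top',(100,110,40),(118,255,255),.107,150,i,(265,110,395,240)): b=p; print('pad',p.round(4),a)
c=np.array([.6183,-.019]); r=b[:2]-c; t=np.arctan2(r[1],r[0]); print(np.degrees(t),np.hypot(*r))
for u,v in((237,73),(323,209),(227,331),(72,270)):
    p=at('top',(265+u*.325,110+v*.325),.152)[:2]; print(p.round(4),'err mm',min((round(1e3*np.hypot(*(p-c-.084*np.array([np.cos(t+k*1.2566),np.sin(t+k*1.2566)]))),1) for k in range(5))))
```

```text
pad [0.671  0.0486 0.107 ] 415
52.07997184024472 0.08575082372742737
[ 0.6961 -0.0471] err mm 1.3
[ 0.6112 -0.1006] err mm 4.9
[ 0.5351 -0.0415] err mm 2.6
[0.5722 0.0541] err mm 3.6
```

Call:
drive_tool --steps "0.2 0.13 0 0; 0.375 0.26 0 0; 0.375 0.26 0.3 0; 0.375 0.26 0.6 0; 0.375 0.26 0.8 0"

```text
time_s: 41.3
tool_pos: [0.4468, -0.1733, 0.1344]
tcp_rot: [-0.045, -3.141, -0.001]
contact_force: [0.7, 1.1, -1.0]
gripper_width: -0.0001
```

Call:
drive_tool --steps "0 0 0.2 0; 0 0 0.34 0; 0 0 0.34 0; 0 0 0.34 0"

```text
time_s: 41.7
tool_pos: [0.447, -0.1741, 0.0954]
tcp_rot: [0.046, 3.141, 0.0]
contact_force: [-0.1, -0.5, 0.8]
gripper_width: 0.0002
```

All four pots are within 5 mm of their pad centres. I'll throw the lever.

Call:
drive_tool --steps "0.01 0.12 0 0; 0.02 0.25 0 0; 0.03 0.4 0 0; 0.04 0.55 0 0; 0.05 0.68 0 0"

```text
time_s: 42.2
tool_pos: [0.4433, -0.0918, 0.0966]
tcp_rot: [0.048, 3.139, -0.001]
contact_force: [-0.4, -2.0, -1.3]
gripper_width: 0.0001
```

Call:
drive_tool --steps "0 0.02 0 0; 0 0.04 0 0; 0 0.06 0 0; 0 0.06 0 0"

```text
time_s: 42.6
tool_pos: [0.443, -0.0859, 0.0955]
tcp_rot: [0.049, 3.141, 0.0]
contact_force: [-0.3, -0.1, 0.6]
gripper_width: 0.0001
```

Run:
```python
from h import *
print(arm.state()['contact_force'],arm.state()['tool_pos']); j=arm.get_image('scene')
for c,s,p in blobs('scene',(0,180,100),(8,255,255),.092,20,j,(200,180,400,310)): print('red',c.round(1),s,p.round(4))
```

```text
[-0.32103338 -0.10549517  0.57440076] [ 0.44295037 -0.08588967  0.0955339 ]
red [319.4 222.6] 47 [ 0.4363 -0.0625  0.092 ]
red [284.5 253.7] 163 [ 0.5741 -0.0616  0.092 ]
red [345.3 241.1] 45 [0.4495 0.0297 0.092 ]
```

Call:
drive_tool --steps "0 0.02 0 0; 0 0.04 0 0; 0 0.055 0 0; 0 0.055 0 0"

```text
time_s: 43.05
tool_pos: [0.4429, -0.0823, 0.0954]
tcp_rot: [-0.051, -3.141, 0.012]
contact_force: [-1.3, -9.7, -1.3]
gripper_width: 0.0003
```

Call:
drive_tool --steps "0 0.015 0 0; 0 0.03 0 0; 0 0.03 0 0"

```text
time_s: 43.35
tool_pos: [0.4429, -0.0818, 0.0954]
tcp_rot: [-0.053, -3.14, 0.024]
contact_force: [-1.8, -19.2, -1.7]
gripper_width: 0.0001
```

Run:
```python
from h import *
print(arm.state()['contact_force'],arm.state()['tool_pos']); j=arm.get_image('scene')
for c,s,p in blobs('scene',(0,180,100),(8,255,255),.092,20,j,(200,180,400,310)): print('red',c.round(1),s,p.round(4))
```

```text
[ -1.84225789 -19.21666396  -1.71593431] [ 0.44288564 -0.08179877  0.09541566]
red [320.4 223.5] 49 [ 0.4377 -0.0583  0.092 ]
red [284.5 253.7] 164 [ 0.5739 -0.0617  0.092 ]
red [345.3 241. ] 45 [0.4492 0.0296 0.092 ]
```

The lever is at its stop, with 19 N of resistance. I'll back off and retreat.

Call:
drive_tool --steps "0 -0.2 0 0; 0 -0.6 0 0; 0 -0.9 0 0; 0 -0.9 -0.4 0; 0 -0.9 -0.9 0"

```text
time_s: 43.9
tool_pos: [0.438, -0.1841, 0.1928]
tcp_rot: [-0.053, -3.137, -0.004]
contact_force: [1.4, -0.3, -0.3]
gripper_width: 0.0001
```

Call:
drive_tool --steps "0.3 -0.3 -0.3 0; 0.6 -0.6 -0.3 0; 0.6 -0.6 -0.3 0; 0.6 -0.6 -0.3 0"

```text
time_s: 44.3
tool_pos: [0.3645, -0.2541, 0.2295]
tcp_rot: [0.054, 3.14, 0.0]
contact_force: [0.4, 0.4, -0.3]
gripper_width: 0.0003
```

Run:
```python
from h import *
i=arm.get_image('top');j=arm.get_image('scene')
cv2.imwrite('pics/p4.png',np.hstack([cv2.resize(a[:,:,::-1],(400,400),interpolation=cv2.INTER_CUBIC) for a in (i[110:310,260:460],j[170:330,210:370])]))
for n,m in(('top',i),('scene',j)):
  for c,s,p in blobs(n,(0,180,100),(8,255,255),.092,20,m,(200,120,400,310)): print(n,c.round(1),s,p.round(4))
print(arm.state()['contact_force'],arm.state()['tool_pos'])
```

```text
top [326.4 172.6] 324 [ 0.6315 -0.0182  0.092 ]
top [308.  271.9] 58 [0.4317 0.0174 0.092 ]
scene [320.  223.1] 39 [ 0.437  -0.0601  0.092 ]
scene [284.5 253.7] 161 [ 0.574  -0.0617  0.092 ]
scene [345.4 240.2] 28 [0.4467 0.0279 0.092 ]
[-0.52499363 -0.05466245  0.35398721] [ 0.36559144 -0.25288305  0.22881832]
```

View pics/p4.png

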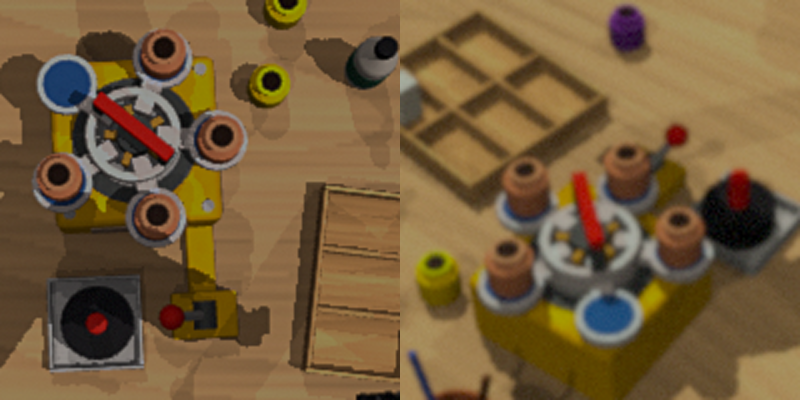

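```bash
python3 -c "
from rig import arm
print(arm.close_job(), arm.state()['time_s'])"
```

```text
the job is handed in; nothing more can be done
the job is handed in; nothing more can be done
```

The turntable is set up and the job was handed in at about 44 s of the 200 s allowed. No verdict came back. After the hand-in nothing could be read from the robot, so the last readings are from just before it.

- **Dust cap:** it stands upright in the tray, near the middle in the last picture. While setting it down the wrist force reached about 40 N for a moment, all of it through the fingers.
- **Carousel:** it meshed on the first try and bottomed out on the flange with 17 N of resistance. Both cameras then placed its pads at the seated height, with the centre within about 2 mm of the spindle axis.
- **Pots:** only four terracotta pots were present, and all four stand upright on separate pads. From the top camera they were 1.3 to 4.9 mm from their pad centres (limit 12 mm). One pad stays empty.
- **Clutch lever:** I pushed it towards the tray until it hit its stop at 19 N, and it stayed there after I backed off. Its ball moved about 75 mm of the 77 mm travel, but the joint angle itself could not be read.
- **Everything else:** the gripper was clear and touching nothing at the end. The kiln post stayed in the caddy, and none of my moves went near the jar, bottle or look-alikes, though I did not re-measure their positions. No slip of the grip showed, and neither the cap nor the carousel was knocked aside.

The only disagreement was 1–2 mm between the two cameras, within their calibration. No check failed.

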